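# Tip a lock nut out of its pocket and stand it in the wash rack

## Task

Slide the cover of the grey nut store fully open, press down the side of the black lock nut that overhangs the deep part of its pocket so that it tips and leans against the pocket wall, and pick it up by the raised edge. Stand the nut on edge in the free slot of the wash rack, then slide the cover fully shut again. Leave the small carton where it is.

Things in the scene. Friction and masses are not known exactly. Their poses are not given: they have to be found in the camera images.
- nut_store: Grey steel box for one lock nut, fixed, 125 x 236 mm, 86 mm high (93 over its guide rails; no rail on the -x side of the pocket, where the wall is 82 mm high); low feet stick out 20 mm. Origin: centre of its underside; x across it, away from the robot at yaw 0, y along it, z up. The half at -y has the pocket (x -53.5 to 53.5, y -110 to -6 mm); the half at +y is a solid deck, 86 mm high, where the open cover parks.
- pocket (a point): Middle of the straight edge in the pocket's floor over which the nut tips: x 4.5, y -58, z 64 mm in the box frame; axes of the box. The floor is a blue ledge, 22 mm wide in x, up to this edge; on its -x side it is 44 mm above the bench, on its +x side a recess 49 mm long, floor 6 mm above the bench. The nut starts flat on the ledge, overhanging the recess, its top 3 mm below the rim, no room for a finger beside it.
- press_point (a point): On the nut's overhanging side as it starts: x 38.5, y -58, z 83 mm in the box frame; axes of the box. Pressed down 15 mm here by shut fingers (under 26 mm wide in x), it tips, slides to the recess's +x wall and stays leaning, some 61 degrees from level. Its -x edge then stands 27 mm above the ledge: pinch it there across its thickness, fingers pointing down and to +x, tips 18 mm past the edge.
- cover (a joint): Position of the box's sliding cover, in m: 0 = shut (over the pocket), 0.114 = fully open (on the deck); it grows towards the box's +y. It slides with about 1.5 N of friction and stays where it is left.
- cover_grip (a point): Centre of the black grip bar on the aluminium cover. The bar is 60 mm long along the box's x, 12 mm thick along y, and stands 25 mm above the cover plate (91 mm to 116 mm above the bench). It can be pushed from its side with the fingertips or pinched from above. The axes are those of the box.
- nut_center (a point): Centre of the loose black slotted lock nut, a flat ring of 98 mm outer diameter, about 50 mm bore and 19 mm thick, about 0.4 kg; half-way through its thickness. Its z axis is the axis of the ring.
- rack: Steel wash rack, fixed, 180 x 110 mm, 66 mm high. Origin: centre of its underside; x across its slots, away from the robot at yaw 0, z up. Two slots, each between four upright 8 mm pins (tops 66 mm high); two rods along x at y = +-30 mm (tops 19 mm high) carry what stands there. At x = +45 mm a grey ring (96 mm diameter, 24 mm thick) stands on edge, fixed; the slot at x = -42 mm is free.
- free_slot (a point): Where the centre of the lock nut comes to lie when it stands on edge in the free slot, with its axis along the rack's x: 59 mm above the bench, at x = -42, y = 0 mm in the frame of the rack, axes as there. The gap between the pins is 30 mm wide along x, for the 19 mm of the nut.
- small_carton: Small white carton lying flat, 86 x 105 x 28 mm, a loose bystander; origin at the centre of its underside.

How it is judged:
By the outcome, as a careful person would: the job done as asked, in the order asked, and still so for the second after the job is handed in, with the robot touching nothing.
It also fails if it takes over 54 s, if anything falls off the work surface, if the arm or the gripper's body presses on something with over 40 N, if the wrist force passes 120 N, or if a joint passes its speed limit or range.

## Robot

A 6-joint arm with a two-finger parallel gripper is mounted at the origin on the work surface; the furniture and walls round the work are solid. World frame = base frame: x ahead of the robot, y to its left, z up, the work surface at z = 0. Lengths are in mm, angles in rad, forces in N, time in s.
With the tool pointing down it reaches from about 400 to 925 mm from the base axis. Payload 12.5 kg.
Tool frame: the origin (TCP) lies at the centre of the arm's flange, where the gripper is bolted on; the fingertips stand 190 mm ahead of it and the grasp point (between the pads) lies 171 mm ahead of it; z points along the fingers, y is the direction in which the jaws open and shut (so a half turn about z gives the same grasp; the last joint's range is limited). The gripper opens to 95 mm and grips with 3 to 60 N. Pads are 20 mm wide; open, the fingers measure 119 mm over their backs; the gripper's body (75 mm by 180 mm) begins 59 mm behind the grasp point.
Start: joints at [-1.286, 0.491, 1.559, -0, 1.092, -0.106], TCP at [238.099, -577.87, 404.761] pointing down, gripper open.
Joint ranges: [-3.1, 3.1], [-0.84, 2.19], [0.05, 2.79], [-1.13, 4.28], [0.06, 2.93], [-2.69, 2.69]. Speed limits (rad/s): [2.22, 2.22, 2.79, 3.14, 3.14, 3.14].

## Interface

Orientations are given as [roll, pitch, yaw] about the fixed x, y, z axes, in that order (R = Rz(yaw) Ry(pitch) Rx(roll)).
In Python, from cell import env gives the robot as it stands.
- The arm moves only by the shell command python3 -m pendant 'ROWS'. ROWS is JSON, a list of rows, each an object of numbers: "x", "y", "z": the shift along the tool's x, y, z in units of 150 mm (1.0 is 150 mm); "rx", "ry", "rz": the turn, a rotation vector about the tool's x, y, z in units of 45 degrees (1.0 is 45 degrees); "jaw": the opening, from 0 (shut) to 1 (fully open). In form: [{"x": .., "y": .., "z": .., "rx": .., "ry": .., "rz": .., "jaw": ..}, ...]. A call has 1 to 10 rows; each row is the pose to reach, as a shift and turn from the pose commanded when the call began, along the tool's axes at that moment; what a row does not reach only later rows make up. A row lasts 1/8 s, in which the tool goes at most 62.5 mm and 10.7 degrees, less where a joint would pass 70% of its speed; a pose out of reach is approached as far as the arm can. A call with a number of a shift or a turn outside -1 to 1 is refused whole. A call with a gripper value outside its range is refused whole. The fingers move at their own pace and stop on an object; the grip force is fixed at half the most. Time passes only in rows, so rows that repeat a pose let the fingers close. It gives the time, the measured TCP pose, the force and the opening at its end, in the units of the state.
- env.state(): the state, without advancing time (a new reading comes with each control period).
- env.read_camera(name): name is "side" or "top"; returns a dict with "img" (384x512x3 uint8, red, green, blue), "fx", "fy", "cx", "cy" (pixels), "rvec" (rotation vector, rad) and "tvec" (3), from world to camera coordinates, as OpenCV has them. Camera axes: x right, y down, z forward; pixel columns grow to the right and rows downward; lengths in mm; the calibration is good to about 2 mm. A picture is of the moment at which its call begins. There is no depth.
- env.job_done(): hands the job in, once; it reports no verdict.
The state is a dict: "t": time; "joints": joint angles; "qvel": joint speeds; "tau": joint torques, N m; "eef_pos": TCP position; "tcp_rot": TCP orientation; "ft_force": force on the tool from outside, world axes, zero at the start; "moment": the same for the moment, N m; "opening": opening from 0.0 (shut) to 1.0 (fully open).
Only numpy, scipy, OpenCV 4.12 (cv2) and the standard library are available. Lean on these libraries where they do the work, as an engineer would, in place of code of your own. Each camera call takes 0.05 s, during which the arm holds its last target.

## Working session

There is one attempt and no reset: what is moved stays moved. The work goes in short steps, Python scripts to look and compute and a shell command to move; the robot and the scene stay as the last step left them, time stands still between calls to the robot, and variables do not carry over. Pictures are saved under pics/ and viewed, and the job is handed in when it is done.

```bash
ls; mkdir -p pics; python3 - <<'E'
from cell import env
import cv2,pickle
s=env.state();print(s)
for n in("side","top"):
    c=env.read_camera(n);pickle.dump(c,open(f"pics/{n}0.pkl","wb"))
    print(n,c['fx'],c['fy'],c['cx'],c['cy'],c['rvec'],c['tvec'])
    cv2.imwrite(f"pics/{n}0.png",cv2.resize(c['img'][:,:,::-1],None,fx=1.5,fy=1.5,interpolation=cv2.INTER_CUBIC))
E
```

```text
pics
{'t': 0.0, 'joints': array([-1.28562123e+00,  4.91572768e-01,  1.55945176e+00, -7.45787039e-06,
        1.09169784e+00, -1.05606929e-01]), 'qvel': array([ 0.00038474, -0.0012622 ,  0.00121164, -0.00039935,  0.00152925,
        0.00153895]), 'tau': array([-1.72777567e-03, -6.12647724e+01, -2.58181000e+01,  6.91342447e-02,
        4.82193811e-02, -8.39598351e-05]), 'eef_pos': array([ 238.07751831, -577.84556732,  404.15262458]), 'tcp_rot': array([-3.14046853e+00, -1.12506669e-04,  3.90785404e-01]), 'ft_force': array([-0.38573611,  0.43091939,  0.10097621]), 'moment': array([-0.00345225, -0.02346004, -0.02174526]), 'opening': 1.0016149934940894}
side 475.7594017666253 475.7594017666253 253.32544036459208 192.7916401248128 [ 1.96197508 -0.06034317  0.0395951 ] [-596.03279447   71.31373999 1036.44184602]
top 359.12711507619133 359.12711507619133 259.3820189690346 188.6753775616139 [ 2.15678228 -2.10507356  0.20699618] [-128.21168674  580.05442857  842.79790518]
```

View pics/side0.png

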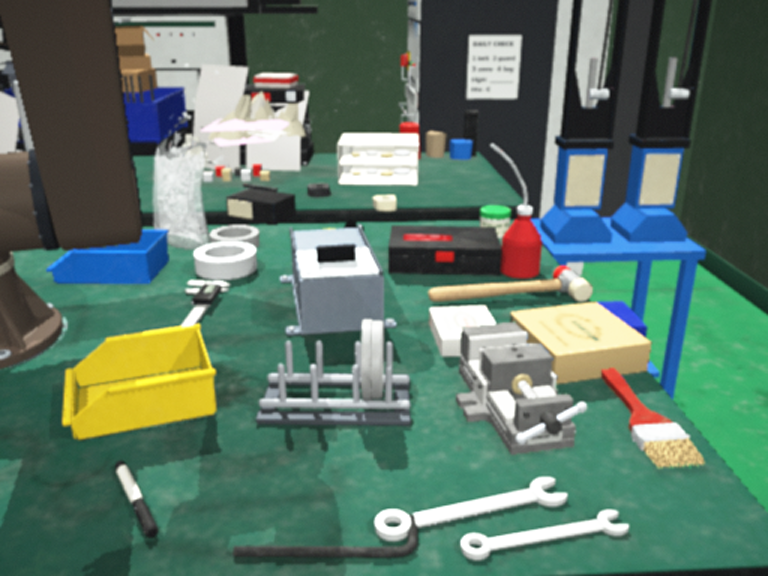

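View pics/top0.png

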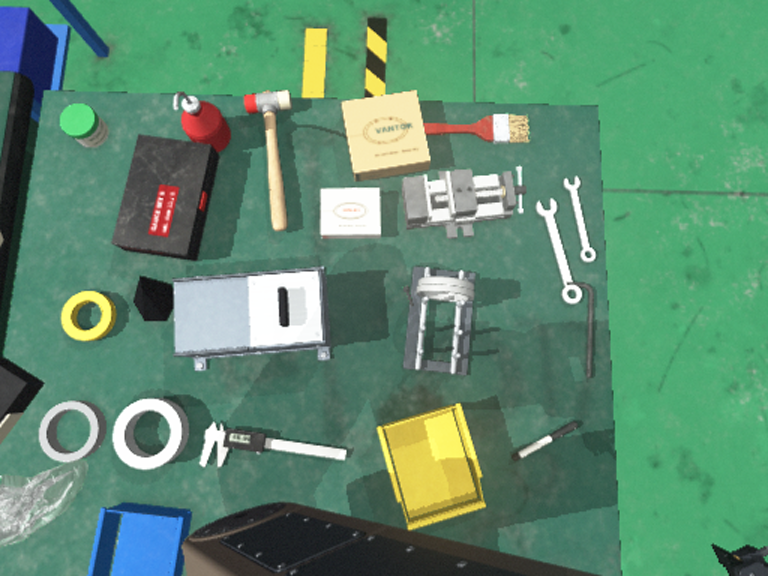

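The top view shows the box, with its deck left and the white cover right, its grip at about (283,306) in the 1.5x picture. The rack is at (440,320) and the small carton at (350,212). Next I zoom in to measure.

```bash
cat > h.py <<'E'
import numpy as np,cv2,pickle
from scipy.spatial.transform import Rotation as R
def ray(c,uv,z):
    M=cv2.Rodrigues(np.array(c['rvec'],float))[0];t=np.array(c['tvec'],float).ravel()
    K=np.array([[c['fx'],0,c['cx']],[0,c['fy'],c['cy']],[0,0,1]])
    d=M.T@np.linalg.solve(K,[uv[0],uv[1],1.]);o=-M.T@t
    return o+d*(z-o[2])/d[2]
def proj(c,p):
    K=np.array([[c['fx'],0,c['cx']],[0,c['fy'],c['cy']],[0,0,1.]])
    return cv2.projectPoints(np.array(p,float).reshape(-1,1,3),np.array(c['rvec'],float),np.array(c['tvec'],float),K,None)[0].reshape(-1,2)
def crop(c,x0,y0,x1,y1,f,fn):
    im=cv2.resize(c['img'][y0:y1,x0:x1,::-1],None,fx=f,fy=f,interpolation=cv2.INTER_CUBIC)
    for x in range((x0//10+1)*10,x1,10): cv2.putText(im,str(x),((x-x0)*f,8),0,.3,(0,0,255),1); cv2.line(im,((x-x0)*f,10),((x-x0)*f,16),(0,0,255),1)
    for y in range((y0//10+1)*10,y1,10): cv2.putText(im,str(y),(0,(y-y0)*f),0,.3,(0,0,255),1)
    cv2.imwrite(fn,im)
def load(n): return pickle.load(open(f"pics/{n}.pkl","rb"))
E
python3 - <<'E'
from h import *
t=load("top0");s=load("side0")
crop(t,105,170,235,255,6,"pics/a1.png")
crop(t,260,170,330,260,6,"pics/a2.png")
crop(s,165,140,295,290,4,"pics/a3.png")
M=cv2.Rodrigues(t['rvec'])[0];print(-M.T@t['tvec'])
M=cv2.Rodrigues(s['rvec'])[0];print(-M.T@s['tvec'])
E
```

```text
[ 420.36318648 -105.85559984  935.57419221]
[ 538.30713231 -965.31981686  461.44937346]
```

View pics/a1.png

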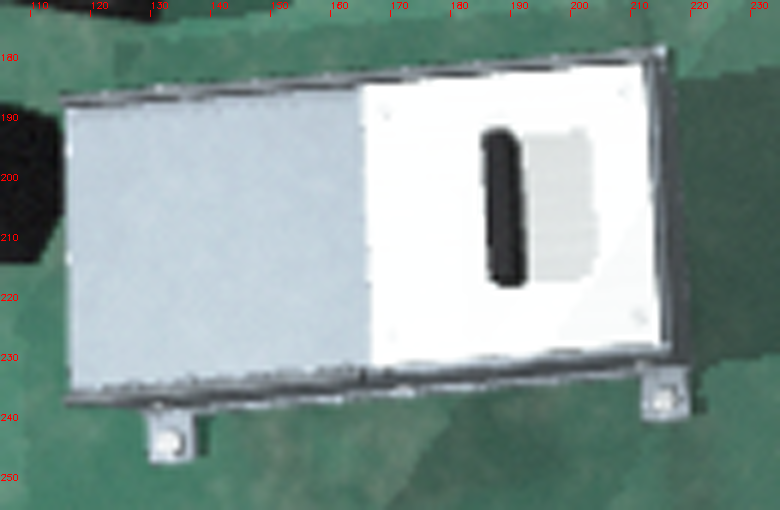

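View pics/a2.png

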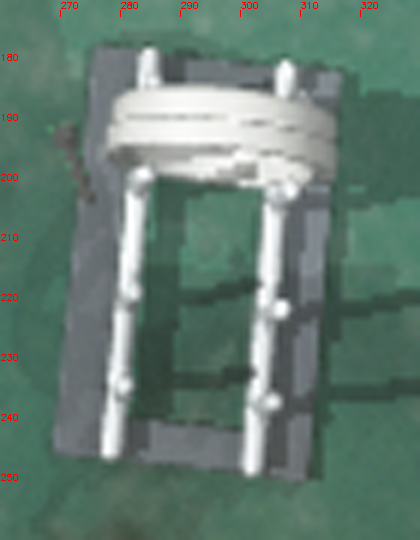

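View pics/a3.png

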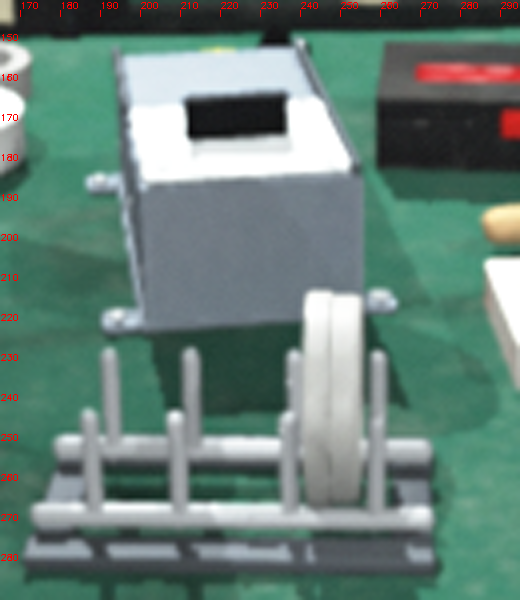

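```bash
python3 - <<'E'
from h import *
t=load("top0");s=load("side0")
g=cv2.cvtColor(t['img'],cv2.COLOR_RGB2GRAY)
m=np.zeros_like(g);m[188:222,182:197]=(g[188:222,182:197]<110)
w=cv2.findContours(m,cv2.RETR_EXTERNAL,cv2.CHAIN_APPROX_NONE)[0];w=max(w,key=len)
r=cv2.minAreaRect(w);print("bar",r,ray(t,r[0],116),[ray(t,p,116)[:2].round(1) for p in cv2.boxPoints(r)])
def P(n,c,pts,z):
    q=[ray(c,p,z)[:2] for p in pts];print(n,np.round(q,1).tolist())
    for a in range(len(q)):
        d=q[(a+1)%len(q)]-q[a];print('  len %.1f ang %.2f'%(np.hypot(*d),np.degrees(np.arctan2(d[1],d[0]))))
P("deck TL,BL z86",t,[(116,188.5),(116.8,234)],86)
P("cover TL,BL,BR,TR z91",t,[(165,184.3),(166.7,231),(214.5,227.5),(212,181.3)],91)
P("side bottom L,R",s,[(201.5,221.5),(255.3,219.5)],0)
P("side rim L,R z82/93",s,[(200,186),(255,182)],86)
P("rack base outer corners TL BL BR TR z~4",t,[(276,178),(269,246),(312,250),(316.5,182)],6)
P("rods ends z19: L top bot, R bot top",t,[(285,179),(278.5,246),(302,248.5),(307.5,181)],19)
P("pins tops free slot z66: L far, L near, R near, R far",t,[(280.5,219.5),(279,235),(304,238),(306.5,222)],66)
P("pins fixed",t,[(283,201),(308,202.5)],66)
P("side pins tops near row L R ;far row",s,[(187.5,242.5),(209,243),(213,227.5),(192.2,227.5)],66)
E
```

```text
bar ((189.0, 204.5), (25.0, 6.0), 90.0) [530.47268174  47.18101209 116.        ] [array([559.4,  55.8]), array([559.7,  42. ]), array([501.9,  38.7]), array([501.6,  52.3])]
deck TL,BL z86 [[568.7, 229.2], [460.8, 217.1]]
  len 108.6 ang -173.59
  len 108.6 ang 6.41
cover TL,BL,BR,TR z91 [[581.0, 111.8], [470.3, 100.1], [481.1, -10.8], [591.2, 0.2]]
  len 111.4 ang -173.93
  len 111.4 ang -84.43
  len 110.7 ang 5.71
  len 112.1 ang 95.22
side bottom L,R [[481.5, -9.9], [601.1, -7.1]]
  len 119.7 ang 1.33
  len 119.7 ang -178.67
side rim L,R z82/93 [[482.0, -13.4], [601.0, 2.9]]
  len 120.1 ang 7.80
  len 120.1 ang -172.20
rack base outer corners TL BL BR TR z~4 [[621.7, -157.9], [443.4, -142.6], [435.9, -252.7], [613.6, -265.3]]
  len 179.0 ang 175.09
  len 110.4 ang -93.91
  len 178.2 ang -4.04
  len 107.7 ang 85.72
rods ends z19: L top bot, R bot top [[616.8, -180.7], [443.6, -166.0], [438.8, -225.4], [613.0, -239.5]]
  len 173.8 ang 175.16
  len 59.6 ang -94.66
  len 174.8 ang -4.63
  len 59.0 ang 86.29
pins tops free slot z66: L far, L near, R near, R far [[506.0, -167.0], [468.6, -163.8], [462.9, -224.1], [501.5, -230.1]]
  len 37.6 ang 175.19
  len 60.5 ang -95.44
  len 39.1 ang -8.90
  len 63.3 ang 85.90
pins fixed [[551.5, -172.5], [549.4, -233.8]]
  len 61.4 ang -92.03
  len 61.4 ang 87.97
side pins tops near row L R ;far row [[468.6, -228.8], [505.9, -232.9], [511.8, -173.4], [473.4, -171.0]]
  len 37.6 ang -6.32
  len 59.8 ang 84.34
  len 38.5 ang 176.44
  len 58.0 ang -94.77
```

```bash
cat >> h.py <<'E'
BO=np.array([526.,107.,0]);BY=np.radians(5.6)
RO=np.array([528.5,-203.8,0]);RY=np.radians(-4.5)
def w(o,yaw,p): return o+R.from_euler('z',yaw).apply(p)
def bw(p): return w(BO,BY,p)
def rw(p): return w(RO,RY,p)
def tool(yaw,tilt=0):
    # jaws along frame x; tilt(deg) from vertical, fingers toward +x
    a=np.radians(tilt);z=np.array([np.sin(a),0,-np.cos(a)]);y=np.array([np.cos(a),0,np.sin(a)])
    return R.from_euler('z',yaw)*R.from_matrix(np.column_stack([np.cross(y,z),y,z]))
def need(tip,Rt,L=190.,s=None):
    from cell import env
    s=s or env.state()
    Rc=R.from_euler('xyz',s['tcp_rot']);p=np.array(s['eef_pos'])
    tcp=np.array(tip)-Rt.apply([0,0,L])
    d=Rc.inv().apply(tcp-p)/150;rv=(Rc.inv()*Rt).as_rotvec()/np.radians(45)
    print('t%.2f pos'%s['t'],p.round(1),'rot',np.round(s['tcp_rot'],3),'tip',(p+Rc.apply([0,0,190])).round(1),'F',np.round(s['ft_force'],1),'open %.3f'%s['opening'],'j',np.round(s['joints'],2))
    print('  tcp target',tcp.round(1),'shift',d.round(3),'turn',rv.round(3))
E
python3 - <<'E'
from h import *
B=np.array([530.5,48,97]);yd=R.from_euler('z',BY).apply([0,1,0])
need(B-32*yd+[0,0,100],tool(BY))
E
```

```text
t0.10 pos [ 238.1 -577.8  404.2] rot [-3.141 -0.     0.391] tip [ 238.  -577.7  214.2] F [ 0.1 -0.2 -0.6] open 1.001 j [-1.29  0.49  1.56  0.    1.09 -0.11]
  tcp target [533.6  16.2 387. ] shift [ 3.33  -2.911  0.118] turn [-1.000e-03 -1.000e-03 -1.627e+00]
```

```bash
python3 -m pendant '[{"x":1,"y":-0.87,"jaw":0},{"x":1,"y":-0.87,"jaw":0},{"x":1,"y":-0.87,"jaw":0},{"x":1,"y":-0.87,"jaw":0}]'; python3 -m pendant '[{"x":1,"y":-0.87,"jaw":0},{"x":1,"y":-0.87,"jaw":0},{"x":1,"y":-0.87,"jaw":0},{"x":1,"y":-0.87,"jaw":0}]';  python3 -m pendant '[{"x":1,"y":-0.87,"rz":-0.8,"jaw":0},{"x":1,"y":-0.87,"rz":-0.8,"jaw":0},{"x":1,"y":-0.87,"rz":-0.8,"jaw":0},{"x":1,"y":-0.87,"rz":-0.8,"jaw":0}]'
python3 - <<'E'
from h import *
B=np.array([530.5,48,97]);yd=R.from_euler('z',BY).apply([0,1,0])
need(B-32*yd+[0,0,60],tool(BY))
E
```

```text
t0.10 pos [ 238.1 -577.8  404.2] rot [-3.141 -0.     0.391] tip [ 238.  -577.7  214.2] F [ 0.1 -0.2 -0.6] open 1.001 j [-1.29  0.49  1.56  0.    1.09 -0.11]
  tcp target [533.6  16.2 347. ] shift [ 3.33  -2.91   0.385] turn [-1.000e-03 -1.000e-03 -1.627e+00]invalid input
invalid input
invalid input
```

```bash
python3 -m pendant '[{"x":1.0,"y":-0.87,"z":0.0,"rx":0.0,"ry":0.0,"rz":0.0,"jaw":0.0},{"x":1.0,"y":-0.87,"z":0.0,"rx":0.0,"ry":0.0,"rz":0.0,"jaw":0.0},{"x":1.0,"y":-0.87,"z":0.0,"rx":0.0,"ry":0.0,"rz":0.0,"jaw":0.0},{"x":1.0,"y":-0.87,"z":0.0,"rx":0.0,"ry":0.0,"rz":0.0,"jaw":0.0}]'
```

```text
t: 0.6
eef_pos: [328.1, -397.3, 404.9]
tcp_rot: [-3.141, -0.0, 0.394]
ft_force: [-0.4, 0.3, -0.4]
opening: 0.633
```

```bash
python3 -m pendant '[{"x":1.0,"y":-0.87,"z":0.0,"rx":0.0,"ry":0.0,"rz":-0.4,"jaw":0.0},{"x":1.0,"y":-0.87,"z":0.0,"rx":0.0,"ry":0.0,"rz":-0.8,"jaw":0.0},{"x":1.0,"y":-0.87,"z":0.0,"rx":0.0,"ry":0.0,"rz":-0.8,"jaw":0.0},{"x":1.0,"y":-0.87,"z":0.0,"rx":0.0,"ry":0.0,"rz":-0.8,"jaw":0.0}]'
python3 - <<'E'
from h import *
B=np.array([530.5,48,97]);yd=R.from_euler('z',BY).apply([0,1,0])
need(B-32*yd+[0,0,60],tool(BY))
E
```

```text
t: 1.1
eef_pos: [417.1, -220.2, 404.7]
tcp_rot: [-3.142, -0.0, 1.026]
ft_force: [-1.5, -0.1, 0.3]
opening: 0.217
t1.10 pos [ 417.1 -220.2  404.7] rot [-3.142 -0.     1.026] tip [ 417.1 -220.1  214.7] F [-1.5 -0.1  0.3] open 0.217 j [-0.63  0.27  1.92  0.    0.95 -0.08]
  tcp target [533.6  16.2 347. ] shift [ 1.75  -0.152  0.385] turn [ 0.    -0.    -0.818]
```

```bash
python3 -m pendant '[{"x":1.0,"y":-0.1,"z":0.0,"rx":0.0,"ry":0.0,"rz":-0.81,"jaw":0.0},{"x":1.0,"y":-0.1,"z":0.0,"rx":0.0,"ry":0.0,"rz":-0.81,"jaw":0.0},{"x":1.0,"y":-0.1,"z":0.0,"rx":0.0,"ry":0.0,"rz":-0.81,"jaw":0.0},{"x":1.0,"y":-0.1,"z":0.0,"rx":0.0,"ry":0.0,"rz":-0.81,"jaw":0.0}]'
python3 - <<'E'
from h import *
B=np.array([530.5,48,97]);yd=R.from_euler('z',BY).apply([0,1,0])
need(B-32*yd+[0,0,60],tool(BY))
E
```

```text
t: 1.6
eef_pos: [482.8, -85.7, 404.5]
tcp_rot: [-3.142, 0.0, 1.662]
ft_force: [-0.6, -0.5, 1.0]
opening: 0.007
t1.60 pos [482.8 -85.7 404.5] rot [-3.142  0.     1.662] tip [482.8 -85.7 214.5] F [-0.6 -0.5  1. ] open 0.007 j [-0.31  0.3   1.88 -0.    0.96 -0.4 ]
  tcp target [533.6  16.2 347. ] shift [0.645 0.399 0.383] turn [-0.     0.    -0.009]
```

```bash
python3 -m pendant '[{"x":0.645,"y":0.4,"z":0.38,"rx":0.0,"ry":0.0,"rz":-0.01,"jaw":0.0},{"x":0.645,"y":0.4,"z":0.38,"rx":0.0,"ry":0.0,"rz":-0.01,"jaw":0.0},{"x":0.645,"y":0.4,"z":0.38,"rx":0.0,"ry":0.0,"rz":-0.01,"jaw":0.0},{"x":0.645,"y":0.4,"z":0.6,"rx":0.0,"ry":0.0,"rz":-0.01,"jaw":0.0},{"x":0.645,"y":0.4,"z":0.77,"rx":0.0,"ry":0.0,"rz":-0.01,"jaw":0.0},{"x":0.645,"y":0.4,"z":0.77,"rx":0.0,"ry":0.0,"rz":-0.01,"jaw":0.0}]'
python3 - <<'E'
from h import *
from cell import env
B=np.array([530.5,48,97]);yd=R.from_euler('z',BY).apply([0,1,0])
need(B-18*yd,tool(BY))
t=env.read_camera("top");crop(t,105,160,235,260,6,"pics/b1.png")
s=env.read_camera("side");crop(s,165,100,295,230,4,"pics/b2.png")
E
```

```text
t: 2.35
eef_pos: [533.5, 13.7, 288.3]
tcp_rot: [-3.139, -0.0, 1.662]
ft_force: [0.3, 0.7, 1.0]
opening: 0.003
t2.35 pos [533.5  13.7 288.3] rot [-3.139 -0.     1.662] tip [533.   13.7  98.3] F [0.3 0.7 1. ] open 0.003 j [-0.1   0.52  1.9  -0.    0.73 -0.19]
  tcp target [532.3  30.1 287. ] shift [0.11  0.002 0.008] turn [-0.003 -0.    -0.008]
```

View pics/b1.png

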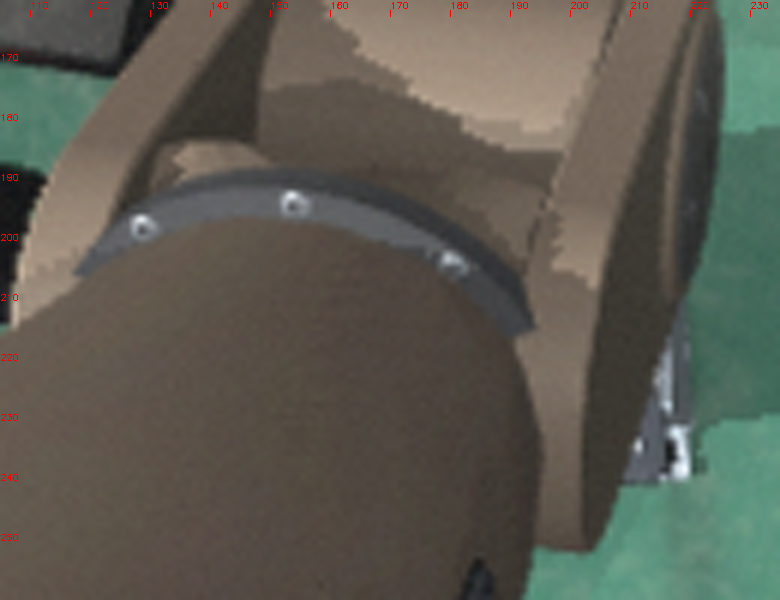

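View pics/b2.png

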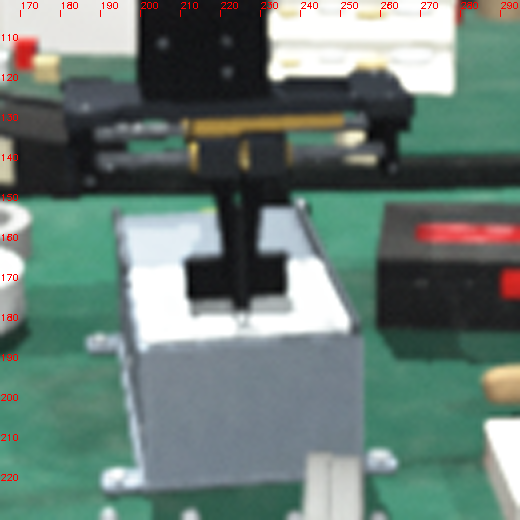

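```bash
python3 -m pendant '[{"x":0.08,"y":0.0,"z":0.0,"rx":0.0,"ry":0.0,"rz":0.0,"jaw":0.0},{"x":0.15,"y":0.0,"z":0.0,"rx":0.0,"ry":0.0,"rz":0.0,"jaw":0.0},{"x":0.25,"y":0.0,"z":0.0,"rx":0.0,"ry":0.0,"rz":0.0,"jaw":0.0},{"x":0.37,"y":0.0,"z":0.0,"rx":0.0,"ry":0.0,"rz":0.0,"jaw":0.0},{"x":0.49,"y":0.0,"z":0.0,"rx":0.0,"ry":0.0,"rz":0.0,"jaw":0.0},{"x":0.61,"y":0.0,"z":0.0,"rx":0.0,"ry":0.0,"rz":0.0,"jaw":0.0},{"x":0.7,"y":0.0,"z":0.0,"rx":0.0,"ry":0.0,"rz":0.0,"jaw":0.0},{"x":0.77,"y":0.0,"z":0.0,"rx":0.0,"ry":0.0,"rz":0.0,"jaw":0.0},{"x":0.81,"y":0.0,"z":0.0,"rx":0.0,"ry":0.0,"rz":0.0,"jaw":0.0},{"x":0.83,"y":0.0,"z":0.0,"rx":0.0,"ry":0.0,"rz":0.0,"jaw":0.0}]'; python3 -m pendant '[{"x":0.013,"y":0.0,"z":0.0,"rx":0.0,"ry":0.0,"rz":0.0,"jaw":0.0},{"x":0.026,"y":0.0,"z":0.0,"rx":0.0,"ry":0.0,"rz":0.0,"jaw":0.0}]'
```

```text
t: 3.7
eef_pos: [522.0, 139.0, 289.1]
tcp_rot: [-3.141, 0.0, 1.663]
ft_force: [-0.7, -0.8, -0.9]
opening: 0.002
t: 3.95
eef_pos: [521.8, 142.5, 289.2]
tcp_rot: [3.142, 0.0, 1.663]
ft_force: [-0.8, -1.7, -0.9]
opening: 0.004
```

```bash
python3 -m pendant '[{"x":0.013,"y":0.0,"z":0.0,"rx":0.0,"ry":0.0,"rz":0.0,"jaw":0.0},{"x":0.02,"y":0.0,"z":0.0,"rx":0.0,"ry":0.0,"rz":0.0,"jaw":0.0}]';python3 -m pendant '[{"x":0.013,"y":0.0,"z":0.0,"rx":0.0,"ry":0.0,"rz":0.0,"jaw":0.0},{"x":0.02,"y":0.0,"z":0.0,"rx":0.0,"ry":0.0,"rz":0.0,"jaw":0.0}]'
python3 - <<'E'
from h import *
from cell import env
s=env.read_camera("side");crop(s,165,100,295,230,4,"pics/b3.png")
E
```

```text
t: 4.2
eef_pos: [521.4, 145.7, 289.2]
tcp_rot: [3.142, 0.0, 1.663]
ft_force: [-0.3, -1.5, -1.0]
opening: 0.01
t: 4.45
eef_pos: [521.4, 147.1, 289.2]
tcp_rot: [-3.141, 0.004, 1.664]
ft_force: [1.1, -26.3, 0.9]
opening: 0.006
```

View pics/b3.png

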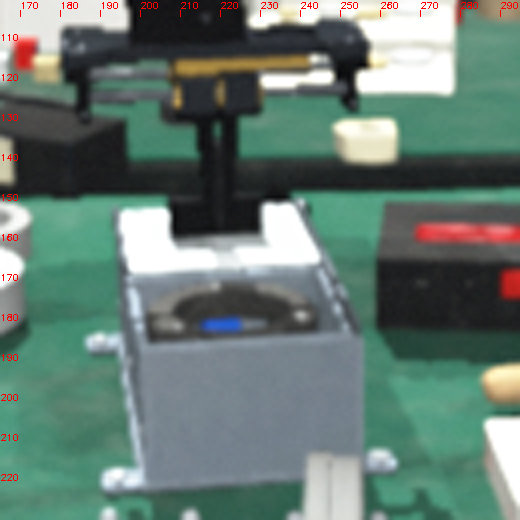

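The cover is against its open stop (force 26 N). The nut is exposed, with the blue ledge showing through its bore near (221,181). The two cameras disagree by about 4 mm in x, so I check each against the known fingertip position.

```bash
python3 -m pendant '[{"x":-0.1,"y":0.0,"z":0.0,"rx":0.0,"ry":0.0,"rz":0.0,"jaw":0.0},{"x":-0.2,"y":0.0,"z":-0.1,"rx":0.0,"ry":0.0,"rz":0.0,"jaw":0.0},{"x":-0.9,"y":-0.1,"z":-0.4,"rx":0.0,"ry":0.0,"rz":0.0,"jaw":0.0},{"x":-0.95,"y":-0.1,"z":-0.5,"rx":0.0,"ry":0.0,"rz":0.0,"jaw":0.0},{"x":-1.0,"y":-0.1,"z":-0.5,"rx":0.0,"ry":0.0,"rz":0.0,"jaw":0.0},{"x":-1.0,"y":-0.1,"z":-0.5,"rx":0.0,"ry":0.0,"rz":0.0,"jaw":0.0}]';python3 -m pendant '[{"x":-1.0,"y":0.0,"z":0.0,"rx":0.0,"ry":0.0,"rz":0.0,"jaw":0.0},{"x":-1.0,"y":0.0,"z":0.0,"rx":0.0,"ry":0.0,"rz":0.0,"jaw":0.0},{"x":-1.0,"y":0.0,"z":0.0,"rx":0.0,"ry":0.0,"rz":0.0,"jaw":0.0},{"x":-1.0,"y":0.0,"z":0.0,"rx":0.0,"ry":0.0,"rz":0.0,"jaw":0.0}]'
python3 - <<'E'
from h import *
from cell import env
s=load("side0")
print('tip proj',proj(s,[533,13.7,98.3]),'back:',ray(s,(225.75,178.75),98.3))
print(env.state()['eef_pos'])
for n in("side","top"):
    c=env.read_camera(n);pickle.dump(c,open(f"pics/{n}1.pkl","wb"))
crop(load("top1"),105,110,235,210,6,"pics/c1.png");crop(load("top1"),105,160,235,260,6,"pics/c1.png")
crop(load("side1"),165,50,295,200,4,"pics/c2.png")
cv2.imwrite("pics/c3.png",load("top1")['img'][:,:,::-1])
E
```

```text
t: 5.25
eef_pos: [519.9, -2.6, 364.7]
tcp_rot: [3.141, -0.0, 1.661]
ft_force: [0.4, 0.3, 0.3]
opening: 0.003
t: 5.75
eef_pos: [534.2, -151.7, 363.2]
tcp_rot: [-3.14, -0.001, 1.662]
ft_force: [0.3, 0.8, 0.1]
opening: 0.004
tip proj [[223.67126768 175.68146087]] back: [537.39769047  -5.55308617  98.3       ]
[ 534.15251678 -151.66482959  363.19291796]
```

View pics/c1.png

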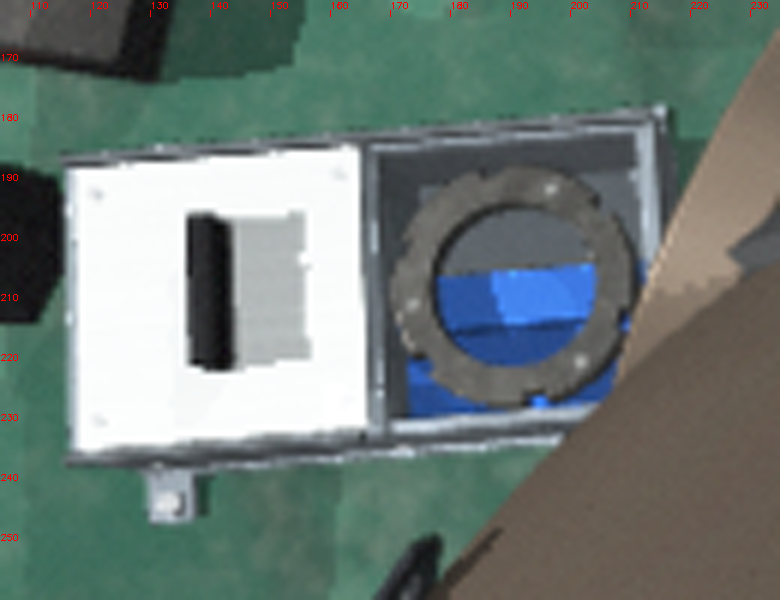

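View pics/c2.png

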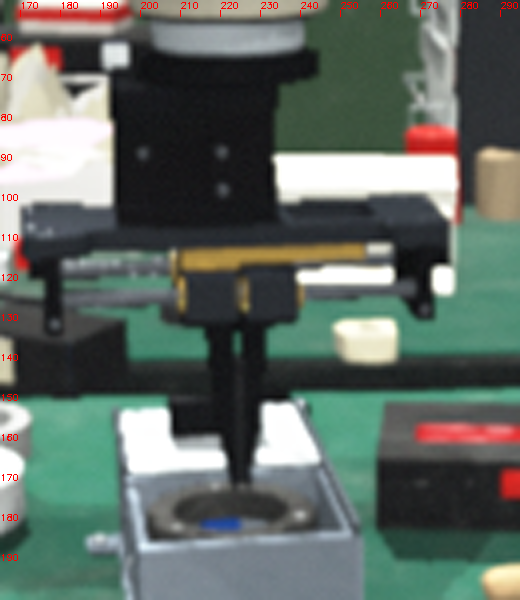

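View pics/c3.png

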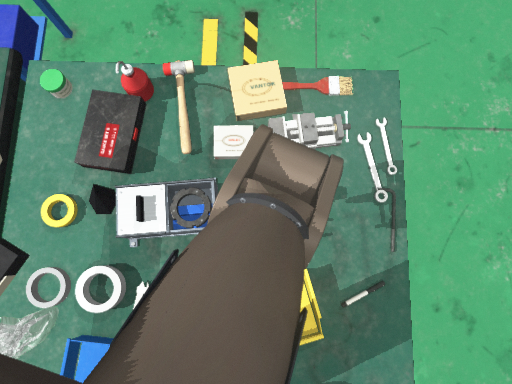

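```bash
python3 - <<'E'
from h import *
t=load("top1");s=load("side1")
print('tip proj',proj(s,[534.2,-151.7,173.2]),'seen 225,172.5')
g=t['img'].astype(int)
e=[(170.2,206),(173.5,196),(181,189.5),(190,187.3),(199,189.5),(206,196),(210,206),(208,216),(203,224),(195,227.5),(183,227),(174,219)]
q=np.array([ray(t,p,83)[:2] for p in e],np.float32)
print('nut',cv2.minEnclosingCircle(q),cv2.fitEllipse(q))
b=np.array([ray(t,p,83)[:2] for p in [(177.2,206),(180,199.5),(187,195.2),(197,195.5),(203,203),(204,209),(201,217),(195,221),(186,221.3),(179.5,216)]],np.float32)
print('bore',cv2.fitEllipse(b))
print('edge z64',[ray(t,p,64).round(1) for p in [(178,206.5),(187,205.8),(203,204.5)]])
print('nut box frame pred of edge',bw([4.5,-58,64]),'front',ray(t,(216.5,179.5),93))
print('bar', ray(t,((136+143)/2,208),116), 'cover',[ray(t,p,91).round(1) for p in[(116.3,188.3),(164.5,184.5),(166.8,231),(117.6,234.6)]])
E
```

```text
tip proj [[223.65694945 168.65155216]] seen 225,172.5
nut ((527.657470703125, 49.49595260620117), 49.93321228027344) ((527.6505737304688, 50.309417724609375), (93.15255737304688, 99.72978210449219), 117.52141571044922)
bore ((526.5199584960938, 49.068660736083984), (64.10279083251953, 66.53319549560547), 105.10978698730469)
edge z64 [array([531.9,  83.3,  64. ]), array([534.1,  61.6,  64. ]), array([538.3,  22.8,  64. ])]
nut box frame pred of edge [536.13833149  49.71593385  64.        ] front [595.47402531 -10.6205303   93.        ]
bar [519.59332427 159.61251559 116.        ] cover [array([568.4, 226.6,  91. ]), array([580.5, 113. ,  91. ]), array([470.3,  99.8,  91. ]), array([459.2, 213.2,  91. ])]
```

```bash
python3 - <<'E'
from h import *
need(bw([38,-58,100]),tool(BY))
E
```

```text
t5.85 pos [ 533.9 -150.1  363.6] rot [-3.140e+00 -1.000e-03  1.664e+00] tip [ 533.7 -150.   173.6] F [ 0.7 -0.2  0.2] open 0.004 j [-0.39  0.44  1.78  0.    0.92 -0.49]
  tcp target [569.5  53.  290. ] shift [1.326 0.362 0.491] turn [-0.002 -0.001 -0.006]
```

```bash
python3 -m pendant '[{"x":1.0,"y":0.27,"z":0.1,"rx":0.0,"ry":0.0,"rz":-0.006,"jaw":0.0},{"x":1.0,"y":0.27,"z":0.2,"rx":0.0,"ry":0.0,"rz":-0.006,"jaw":0.0},{"x":1.0,"y":0.27,"z":0.2,"rx":0.0,"ry":0.0,"rz":-0.006,"jaw":0.0},{"x":1.0,"y":0.27,"z":0.2,"rx":0.0,"ry":0.0,"rz":-0.006,"jaw":0.0}]'
python3 - <<'E'
from h import *
need(bw([38,-58,100]),tool(BY))
E
```

```text
t: 6.35
eef_pos: [560.0, 5.3, 333.5]
tcp_rot: [-3.14, -0.001, 1.673]
ft_force: [0.1, -0.8, 0.5]
opening: 0.004
t6.35 pos [560.    5.3 333.5] rot [-3.140e+00 -1.000e-03  1.673e+00] tip [559.7   5.4 143.5] F [ 0.1 -0.8  0.5] open 0.004 j [-0.11  0.48  1.8   0.    0.86 -0.21]
  tcp target [569.5  53.  290. ] shift [0.31  0.096 0.29 ] turn [-0.002 -0.001  0.006]
```

```bash
python3 -m pendant '[{"x":0.31,"y":0.096,"z":0.1,"rx":0.0,"ry":0.0,"rz":0.0,"jaw":0.0},{"x":0.31,"y":0.096,"z":0.29,"rx":0.0,"ry":0.0,"rz":0.0,"jaw":0.0},{"x":0.31,"y":0.096,"z":0.32,"rx":0.0,"ry":0.0,"rz":0.0,"jaw":0.0},{"x":0.31,"y":0.096,"z":0.32,"rx":0.0,"ry":0.0,"rz":0.0,"jaw":0.0}]'
python3 - <<'E'
from h import *
need(bw([38.5,-58,68]),tool(BY))
E
```

```text
t: 6.85
eef_pos: [570.2, 48.9, 286.7]
tcp_rot: [-3.142, 0.0, 1.667]
ft_force: [-0.1, 0.1, -0.1]
opening: 0.004
t6.85 pos [570.2  48.9 286.7] rot [-3.142  0.     1.667] tip [570.2  48.9  96.7] F [-0.1  0.1 -0.1] open 0.004 j [-0.03  0.56  1.81 -0.    0.77 -0.13]
  tcp target [570.  53. 258.] shift [0.027 0.001 0.191] turn [-0.     0.    -0.001]
```

```bash
python3 -m pendant '[{"x":0.02,"y":0.0,"z":0.05,"rx":0.0,"ry":0.0,"rz":0.0,"jaw":0.0},{"x":0.02,"y":0.0,"z":0.09,"rx":0.0,"ry":0.0,"rz":0.0,"jaw":0.0},{"x":0.02,"y":0.0,"z":0.12,"rx":0.0,"ry":0.0,"rz":0.0,"jaw":0.0},{"x":0.02,"y":0.0,"z":0.15,"rx":0.0,"ry":0.0,"rz":0.0,"jaw":0.0},{"x":0.02,"y":0.0,"z":0.18,"rx":0.0,"ry":0.0,"rz":0.0,"jaw":0.0},{"x":0.02,"y":0.0,"z":0.195,"rx":0.0,"ry":0.0,"rz":0.0,"jaw":0.0},{"x":0.02,"y":0.0,"z":0.195,"rx":0.0,"ry":0.0,"rz":0.0,"jaw":0.0}]'
python3 - <<'E'
from h import *
from cell import env
need(bw([38.5,-58,68]),tool(BY))
c=env.read_camera("side");pickle.dump(c,open("pics/side2.pkl","wb"));crop(c,165,100,295,230,4,"pics/d1.png")
E
```

```text
t: 7.72
eef_pos: [569.7, 52.3, 256.6]
tcp_rot: [-3.14, -0.0, 1.668]
ft_force: [-0.1, -0.2, -0.1]
opening: 0.002
t7.72 pos [569.7  52.3 256.6] rot [-3.14  -0.     1.668] tip [569.4  52.3  66.6] F [-0.1 -0.2 -0.1] open 0.002 j [-0.02  0.61  1.83 -0.    0.71 -0.12]
  tcp target [570.  53. 258.] shift [ 0.005  0.002 -0.009] turn [-0.002 -0.    -0.001]
```

View pics/d1.png

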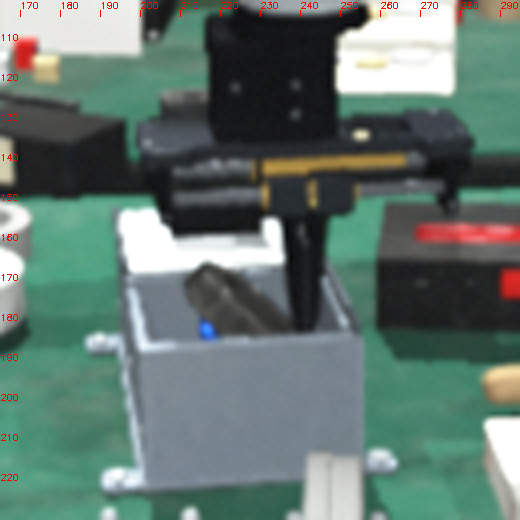

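```bash
python3 -m pendant '[{"x":0.0,"y":0.0,"z":-0.3,"rx":0.0,"ry":0.0,"rz":0.0,"jaw":0.0},{"x":0.0,"y":0.0,"z":-0.65,"rx":0.0,"ry":0.0,"rz":0.0,"jaw":0.1},{"x":0.0,"y":0.0,"z":-0.75,"rx":0.0,"ry":0.0,"rz":0.0,"jaw":0.38},{"x":0.0,"y":0.0,"z":-0.75,"rx":0.0,"ry":0.0,"rz":0.0,"jaw":0.38}]'
python3 - <<'E'
from h import *
from cell import env
a=np.radians(29);d=np.array([np.sin(a),0,-np.cos(a)]);tipf=np.array([6.5,-58,80])
need(bw(tipf-60*d),tool(BY,29))
c=env.read_camera("side");pickle.dump(c,open("pics/side3.pkl","wb"));crop(c,165,100,295,230,4,"pics/d2.png")
for p in [(-10.5,-58,91),(6.1,-58,100.3),(4.5,-58,64)]: print(p,proj(c,bw(p))+[1.7,3.4])
E
```

```text
t: 8.28
eef_pos: [569.7, 52.3, 370.0]
tcp_rot: [3.14, 0.0, 1.668]
ft_force: [-0.3, 0.4, -0.1]
opening: 0.253
t8.28 pos [569.7  52.3 370. ] rot [3.14  0.    1.668] tip [570.   52.3 180. ] F [-0.3  0.4 -0.1] open 0.253 j [-0.02  0.45  1.73 -0.    0.95 -0.12]
  tcp target [417.5  38.1 298.7] shift [ 0.004 -1.02   0.474] turn [-0.643  0.001 -0.001]
(-10.5, -58, 91) [[220.17093763 176.90462699]]
(6.1, -58, 100.3) [[227.39032219 172.63062277]]
(4.5, -58, 64) [[227.05421441 187.63791649]]
```

View pics/d2.png

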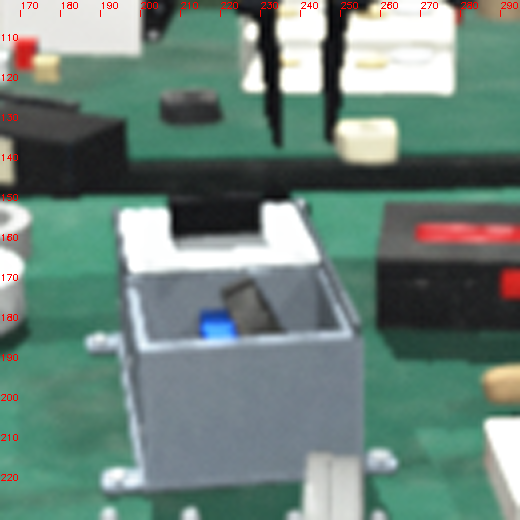

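```bash
python3 -m pendant '[{"x":0.0,"y":-0.35,"z":0.0,"rx":-0.2,"ry":0.0,"rz":0.0,"jaw":0.38},{"x":0.004,"y":-0.7,"z":0.2,"rx":-0.43,"ry":0.0,"rz":0.0,"jaw":0.38},{"x":0.004,"y":-1.0,"z":0.35,"rx":-0.643,"ry":0.0,"rz":0.0,"jaw":0.38},{"x":0.004,"y":-1.0,"z":0.45,"rx":-0.643,"ry":0.0,"rz":0.0,"jaw":0.38},{"x":0.004,"y":-1.0,"z":0.45,"rx":-0.643,"ry":0.0,"rz":0.0,"jaw":0.38}]'
python3 - <<'E'
from h import *
from cell import env
a=np.radians(29);d=np.array([np.sin(a),0,-np.cos(a)]);tipf=np.array([6.5,-58,80])
need(bw(tipf-60*d),tool(BY,29))
need(bw(tipf),tool(BY,29))
c=env.read_camera("side");pickle.dump(c,open("pics/side4.pkl","wb"));crop(c,165,80,295,210,4,"pics/d3.png")
E
```

```text
t: 8.95
eef_pos: [428.5, 41.5, 307.2]
tcp_rot: [2.646, -0.028, 1.685]
ft_force: [0.6, 0.3, -0.2]
opening: 0.379
t8.95 pos [428.5  41.5 307.2] rot [ 2.646 -0.028  1.685] tip [517.8  56.4 140.2] F [ 0.6  0.3 -0.2] open 0.379 j [-0.08  0.35  2.22  0.93  0.14 -1.08]
  tcp target [417.5  38.1 298.7] shift [-0.016 -0.093  0.014] turn [-0.013 -0.041  0.002]
t8.95 pos [428.5  41.5 307.2] rot [ 2.646 -0.028  1.685] tip [517.8  56.4 140.2] F [ 0.6  0.3 -0.2] open 0.379 j [-0.08  0.35  2.22  0.93  0.14 -1.08]
  tcp target [446.5  40.9 246.2] shift [-0.029 -0.089  0.414] turn [-0.013 -0.041  0.002]
```

View pics/d3.png

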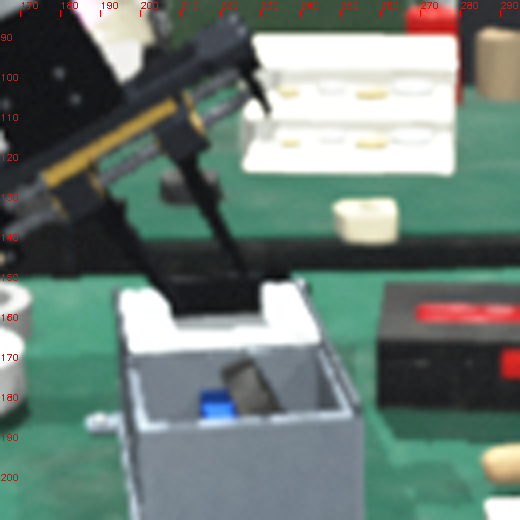

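```bash
cat > kin.py <<'E'
from h import *
from scipy.optimize import least_squares
D=[([238.1,-577.8,404.2],(-3.1405,0,.3908),[-1.28562,.49157,1.55945,0,1.0917,-.1056]),
([417.1,-220.2,404.7],(-3.142,0,1.026),[-.63,.27,1.92,0,.95,-.08]),
([482.8,-85.7,404.5],(-3.142,0,1.662),[-.31,.3,1.88,0,.96,-.4]),
([533.5,13.7,288.3],(-3.139,0,1.662),[-.1,.52,1.9,0,.73,-.19]),
([533.9,-150.1,363.6],(-3.14,-.001,1.664),[-.39,.44,1.78,0,.92,-.49]),
([560,5.3,333.5],(-3.14,-.001,1.673),[-.11,.48,1.8,0,.86,-.21]),
([569.7,52.3,256.6],(-3.14,0,1.668),[-.02,.61,1.83,0,.71,-.12]),
([569.7,52.3,370],(3.14,0,1.668),[-.02,.45,1.73,0,.95,-.12]),
([428.5,41.5,307.2],(2.646,-.028,1.685),[-.08,.35,2.22,.93,.14,-1.08])]
def fit(D):
    def f(p):
        a1,d1,L2,L3,de,d6,y0=p;o=[]
        for P,e,j in D:
            wc=np.array(P)-R.from_euler('xyz',e).apply([0,0,d6])
            r=a1+L2*np.sin(j[1])+L3*np.sin(j[1]+j[2]+de);z=d1+L2*np.cos(j[1])+L3*np.cos(j[1]+j[2]+de)
            o+=list(wc-[r*np.cos(j[0]+y0),r*np.sin(j[0]+y0),z])
        return o
    s=least_squares(f,[0,400,450,450,0,100,0.]);return s.x,np.abs(s.fun).reshape(-1,3).max(1)
if __name__=="__main__":
    from cell import env
    s=env.state();print(np.round(s['joints'],3),s['eef_pos'],s['tcp_rot'])
    p,r=fit(D);print(p.round(3),r.round(1))
E
python3 kin.py
```

```text
[-0.08   0.349  2.227  0.951  0.141 -1.105] [427.14498804  41.37144907 306.15890234] [ 2.64636565 -0.02676749  1.68477521]
[8.26300e+00 2.11052e+02 5.83504e+02 4.14793e+02 1.18000e-01 8.85480e+01
 1.22000e-01] [ 9.9  8.9  5.9  2.   3.2  1.8  5.9  6.  18.1]
```

```bash
sed -i 's/np.cos(j\[0\]+y0),r\*np.sin(j\[0\]+y0),z\]/np.cos(j[0])-y0*np.sin(j[0]),r*np.sin(j[0])+y0*np.cos(j[0]),z]/' kin.py; python3 kin.py
```

```text
[-0.08   0.349  2.227  0.951  0.141 -1.105] [427.14498804  41.37144907 306.15890234] [ 2.64636565 -0.02676749  1.68477521]
[7.35700e+00 1.96372e+02 5.82665e+02 4.09645e+02 1.14000e-01 7.77950e+01
 6.56800e+01] [1.4 1.9 0.6 1.3 1.3 1.5 2.  2.  0.9]
```

```bash
cat > ik.py <<'E'
from kin import *
p,_=fit(D);a1,d1,L2,L3,de,d6,lo=p
lim=np.array([[-3.1,3.1],[-.84,2.19],[.05,2.79],[-1.13,4.28],[.06,2.93],[-2.69,2.69]])
Rz=lambda a:R.from_euler('z',a)
Ry=lambda a:R.from_euler('y',a)
def fkR(j): return Rz(j[0])*Ry(j[1]+j[2])*Rz(j[3])*Ry(j[4])*Rz(j[5]+np.pi/2)
def ik(P,Rt):
    wc=np.array(P)-Rt.apply([0,0,d6]);rr=np.sqrt(wc[0]**2+wc[1]**2-lo**2)
    j1=np.arctan2(wc[1],wc[0])-np.arctan2(lo,rr)
    x=rr-a1;z=wc[2]-d1;D2=x*x+z*z
    c=(D2-L2**2-L3**2)/(2*L2*L3)
    if abs(c)>1:return []
    k=np.arccos(c);j2=np.arctan2(x,z)-np.arctan2(L3*np.sin(k),L2+L3*np.cos(k));j3=k-de
    W=(Rz(j1)*Ry(j2+j3)).inv()*Rt*Rz(-np.pi/2)
    e=W.as_euler('ZYZ');out=[]
    for q in ([e[0],e[1],e[2]],[e[0]+np.pi,-e[1],e[2]+np.pi]):
        if q[1]<0: q=[q[0]+np.pi,-q[1],q[2]+np.pi] if False else q
        for a in(-2*np.pi,0,2*np.pi):
            for b in(-2*np.pi,0,2*np.pi):
                j=np.array([j1,j2,j3,q[0]+a,q[1],q[2]+b])
                if (j>=lim[:,0]).all() and (j<=lim[:,1]).all(): out.append(j)
    return out
if __name__=="__main__":
    for P,e,j in D: print(np.degrees((R.from_euler('xyz',e).inv()*fkR(j)).magnitude()).round(2),end=' ')
    print()
    a=np.radians(29)
    d=np.array([np.sin(a),0,-np.cos(a)]);n=np.array([np.cos(a),0,np.sin(a)])
    A=np.array([-10.5,-58,91.1]);cen=A+49*d+9.5*n
    for back in(0,60,100):
      for flip in(0,1):
        for phi in(-50,-40,-30,-20,-10,0,10,20,30,40,50):
            T=R.from_rotvec(n*np.radians(phi))*R.from_matrix(np.column_stack([np.cross(n,d),n,d]))
            if flip: T=T*Rz(np.pi)
            z=T.apply([0,0,1]);tip=cen-(31+back)*z
            Tw=Rz(BY)*T;P=bw(tip)-Tw.apply([0,0,190])
            o=ik(P,Tw)
            print(back,flip,phi,tip.round(0),[x.round(2).tolist() for x in o])
E
python3 ik.py
```

```text
0.01 0.31 0.1 0.34 0.44 0.23 0.42 0.6 0.37 
0 0 -50 [ 12. -34.  70.] []
0 0 -40 [ 10. -38.  74.] []
0 0 -30 [  9. -42.  76.] []
0 0 -20 [  7. -47.  78.] []
0 0 -10 [  7. -53.  80.] [[0.06, 0.52, 2.22, 4.09, 0.19, 2.16]]
0 0 0 [  7. -58.  80.] [[-0.07, 0.5, 2.23, 2.44, 0.13, -2.59]]
0 0 10 [  7. -63.  80.] [[-0.19, 0.52, 2.22, 1.7, 0.31, -1.97]]
0 0 20 [  7. -69.  78.] [[-0.3, 0.55, 2.19, 1.47, 0.52, -1.85]]
0 0 30 [  9. -74.  76.] [[-0.39, 0.61, 2.14, 1.33, 0.72, -1.81]]
0 0 40 [ 10. -78.  74.] [[-0.45, 0.68, 2.08, 1.23, 0.91, -1.8]]
0 0 50 [ 12. -82.  70.] [[-0.49, 0.76, 2.01, 1.15, 1.09, -1.79]]
0 1 -50 [ 12. -34.  70.] []
0 1 -40 [ 10. -38.  74.] []
0 1 -30 [  9. -42.  76.] []
0 1 -20 [  7. -47.  78.] []
0 1 -10 [  7. -53.  80.] [[0.06, 0.52, 2.22, 4.09, 0.19, -0.98]]
0 1 0 [  7. -58.  80.] [[-0.07, 0.5, 2.23, 2.44, 0.13, 0.55]]
0 1 10 [  7. -63.  80.] [[-0.19, 0.52, 2.22, 1.7, 0.31, 1.17]]
0 1 20 [  7. -69.  78.] [[-0.3, 0.55, 2.19, 1.47, 0.52, 1.29]]
0 1 30 [  9. -74.  76.] [[-0.39, 0.61, 2.14, 1.33, 0.72, 1.33]]
0 1 40 [ 10. -78.  74.] [[-0.45, 0.68, 2.08, 1.23, 0.91, 1.35]]
0 
[... 1636 characters left out ...]
0.61, 0.55, 2.06, 1.01, 1.04, -1.66]]
100 0 50 [ -19. -158.  126.] [[-0.65, 0.67, 1.96, 0.97, 1.22, -1.69]]
100 1 -50 [-19.  42. 126.] []
100 1 -40 [-27.  26. 141.] []
100 1 -30 [-33.   8. 152.] []
100 1 -20 [-38. -13. 161.] []
100 1 -10 [-41. -35. 166.] [[0.1, 0.28, 2.25, -1.03, 0.21, -2.12]]
100 1 0 [-42. -58. 167.] [[-0.09, 0.26, 2.26, 0.64, 0.15, 2.34]]
100 1 10 [-41. -81. 166.] [[-0.27, 0.28, 2.24, 1.07, 0.39, 1.76]]
100 1 20 [ -38. -103.  161.] [[-0.42, 0.35, 2.2, 1.09, 0.63, 1.61]]
100 1 30 [ -33. -123.  152.] [[-0.53, 0.44, 2.14, 1.06, 0.84, 1.53]]
100 1 40 [ -27. -142.  141.] [[-0.61, 0.55, 2.06, 1.01, 1.04, 1.48]]
100 1 50 [ -19. -158.  126.] [[-0.65, 0.67, 1.96, 0.97, 1.22, 1.46]]
```

The straight pose sits close to the wrist singularity. Turning the grasp 15° about the nut's own axis keeps it well clear.

```bash
cat > g.py <<'E'
from ik import *
a=np.radians(29)
d=np.array([np.sin(a),0,-np.cos(a)]);n=np.array([np.cos(a),0,np.sin(a)])
A=np.array([-10.5,-58,91.1]);cen=A+49*d+9.5*n
def G(phi,back,off=0):
    T=R.from_rotvec(n*np.radians(phi))*R.from_matrix(np.column_stack([np.cross(n,d),n,d]))
    tip=cen+off*n-(31+back)*T.apply([0,0,1])
    Tw=Rz(BY)*T
    print([x.round(2).tolist() for x in ik(bw(tip)-Tw.apply([0,0,190]),Tw)]);need(bw(tip),Tw)
E
python3 -c "
from g import *
G(15,50);G(15,0)"
```

```text
[[-0.3, 0.42, 2.23, 1.32, 0.45, -1.67]]
t9.00 pos [427.1  41.4 306.2] rot [ 2.646 -0.027  1.685] tip [516.3  56.1 139. ] F [-0.2  1.3 -2.1] open 0.378 j [-0.08  0.35  2.23  0.95  0.14 -1.1 ]
  tcp target [433.7 -30.8 281.8] shift [-0.487 -0.081  0.126] turn [-0.014  0.294 -0.   ]
[[-0.25, 0.53, 2.21, 1.56, 0.41, -1.89]]
t9.00 pos [427.1  41.4 306.2] rot [ 2.646 -0.027  1.685] tip [516.3  56.1 139. ] F [-0.2  1.3 -2.1] open 0.378 j [-0.08  0.35  2.23  0.95  0.14 -1.1 ]
  tcp target [455.7 -15.6 239.6] shift [-0.411 -0.077  0.45 ] turn [-0.014  0.294 -0.   ]
```

```bash
python3 -m pendant '[{"x":-0.16,"y":-0.03,"z":0.0,"rx":-0.005,"ry":0.1,"rz":0.0,"jaw":0.38},{"x":-0.33,"y":-0.05,"z":0.0,"rx":-0.01,"ry":0.2,"rz":0.0,"jaw":0.38},{"x":-0.487,"y":-0.08,"z":0.05,"rx":-0.014,"ry":0.294,"rz":0.0,"jaw":0.38},{"x":-0.487,"y":-0.08,"z":0.05,"rx":-0.014,"ry":0.294,"rz":0.0,"jaw":0.38},{"x":-0.487,"y":-0.08,"z":0.05,"rx":-0.014,"ry":0.294,"rz":0.0,"jaw":0.38}]'
python3 -c "
from g import *
G(15,50);G(15,0)"
```

```text
t: 9.62
eef_pos: [430.7, -30.8, 294.1]
tcp_rot: [2.62, -0.231, 1.799]
ft_force: [-0.2, 0.8, 0.8]
opening: 0.379
[[-0.3, 0.42, 2.23, 1.32, 0.45, -1.67]]
t9.62 pos [430.7 -30.8 294.1] rot [ 2.62  -0.231  1.799] tip [514.4  27.3 133.7] F [-0.2  0.8  0.8] open 0.379 j [-0.31  0.39  2.22  1.25  0.46 -1.6 ]
  tcp target [433.7 -30.8 281.8] shift [-0.023 -0.023  0.078] turn [ 0.001 -0.004  0.   ]
[[-0.25, 0.53, 2.21, 1.56, 0.41, -1.89]]
t9.62 pos [430.7 -30.8 294.1] rot [ 2.62  -0.231  1.799] tip [514.4  27.3 133.7] F [-0.2  0.8  0.8] open 0.379 j [-0.31  0.39  2.22  1.25  0.46 -1.6 ]
  tcp target [455.7 -15.6 239.6] shift [-0.024 -0.023  0.411] turn [ 0.001 -0.004  0.   ]
```

```bash
python3 -m pendant '[{"x":-0.024,"y":-0.023,"z":0.05,"rx":0.0,"ry":-0.004,"rz":0.0,"jaw":0.38},{"x":-0.024,"y":-0.023,"z":0.15,"rx":0.0,"ry":-0.004,"rz":0.0,"jaw":0.38},{"x":-0.024,"y":-0.023,"z":0.25,"rx":0.0,"ry":-0.004,"rz":0.0,"jaw":0.38},{"x":-0.024,"y":-0.023,"z":0.25,"rx":0.0,"ry":-0.004,"rz":0.0,"jaw":0.38}]'
python3 - <<'E'
from g import *
from cell import env
G(15,0)
c=env.read_camera("side");pickle.dump(c,open("pics/side5.pkl","wb"));crop(c,165,80,295,210,4,"pics/e1.png")
E
```

```text
t: 10.12
eef_pos: [445.3, -22.3, 259.9]
tcp_rot: [2.619, -0.228, 1.8]
ft_force: [0.7, -0.3, -0.7]
opening: 0.381
[[-0.25, 0.53, 2.21, 1.56, 0.41, -1.89]]
t10.12 pos [445.3 -22.3 259.9] rot [ 2.619 -0.228  1.8  ] tip [529.1  35.5  99.5] F [ 0.7 -0.3 -0.7] open 0.381 j [-0.28  0.48  2.22  1.44  0.43 -1.78]
  tcp target [455.7 -15.6 239.6] shift [-0.004 -0.002  0.159] turn [ 0.001 -0.002  0.003]
```

View pics/e1.png

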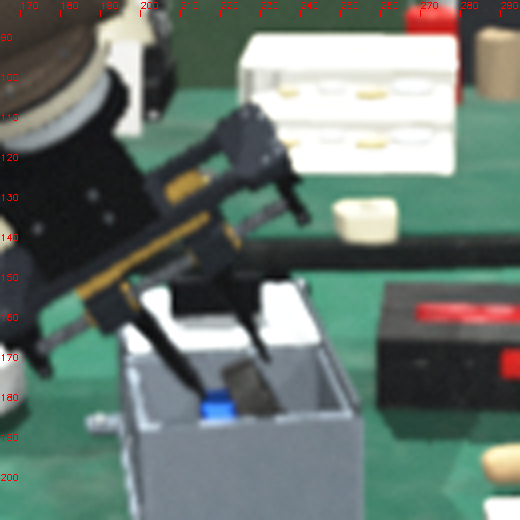

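```bash
python3 -m pendant '[{"x":-0.004,"y":-0.002,"z":0.06,"rx":0.0,"ry":0.0,"rz":0.0,"jaw":0.38},{"x":-0.004,"y":-0.002,"z":0.12,"rx":0.0,"ry":0.0,"rz":0.0,"jaw":0.38},{"x":-0.004,"y":-0.002,"z":0.155,"rx":0.0,"ry":0.0,"rz":0.0,"jaw":0.38},{"x":-0.004,"y":-0.002,"z":0.155,"rx":0.0,"ry":0.0,"rz":0.0,"jaw":0.38}]'
python3 - <<'E'
from g import *
from cell import env
G(15,0)
c=env.read_camera("side");pickle.dump(c,open("pics/side6.pkl","wb"));crop(c,165,80,295,210,4,"pics/e2.png")
E
```

```text
t: 10.68
eef_pos: [455.4, -16.8, 240.6]
tcp_rot: [2.618, -0.228, 1.799]
ft_force: [-0.1, -0.3, 0.6]
opening: 0.375
[[-0.25, 0.53, 2.21, 1.56, 0.41, -1.89]]
t10.68 pos [455.4 -16.8 240.6] rot [ 2.618 -0.228  1.799] tip [539.6  41.   80.4] F [-0.1 -0.3  0.6] open 0.375 j [-0.26  0.53  2.21  1.55  0.42 -1.89]
  tcp target [455.7 -15.6 239.6] shift [ 0.005 -0.001  0.009] turn [ 0.003 -0.001  0.002]
```

View pics/e2.png

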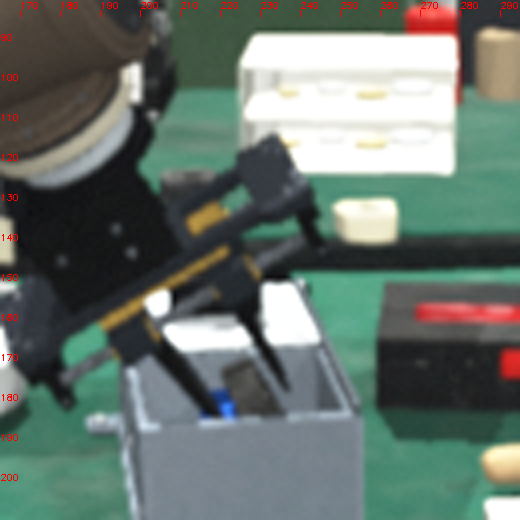

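Both fingers straddle the rim, with the nut edge at (224,171) between the finger tips at (216,183) and (236,176). I close now.

```bash
python3 -m pendant '[{"x":0.0,"y":0.0,"z":0.0,"rx":0.0,"ry":0.0,"rz":0.0,"jaw":0.1},{"x":0.0,"y":0.0,"z":0.0,"rx":0.0,"ry":0.0,"rz":0.0,"jaw":0.0},{"x":0.0,"y":0.0,"z":0.0,"rx":0.0,"ry":0.0,"rz":0.0,"jaw":0.0},{"x":0.0,"y":0.0,"z":0.0,"rx":0.0,"ry":0.0,"rz":0.0,"jaw":0.0},{"x":0.0,"y":0.0,"z":0.0,"rx":0.0,"ry":0.0,"rz":0.0,"jaw":0.0}]'

```

```text
t: 11.35
eef_pos: [455.5, -17.0, 240.5]
tcp_rot: [2.617, -0.228, 1.799]
ft_force: [1.7, -0.2, -1.2]
opening: 0.198
```

```bash
python3 -m pendant '[{"x":0.017,"y":0.003,"z":-0.064,"rx":0.0,"ry":0.0,"rz":0.0,"jaw":0.0},{"x":0.035,"y":0.006,"z":-0.13,"rx":0.0,"ry":0.0,"rz":0.0,"jaw":0.0},{"x":0.06,"y":0.006,"z":-0.225,"rx":0.0,"ry":0.0,"rz":0.0,"jaw":0.0},{"x":0.087,"y":0.006,"z":-0.322,"rx":0.0,"ry":0.0,"rz":0.0,"jaw":0.0}]'
python3 - <<'E'
from g import *
from cell import env
G(15,0)
c=env.read_camera("side");pickle.dump(c,open("pics/side7.pkl","wb"));crop(c,165,60,295,190,4,"pics/e3.png")
E
```

```text
t: 11.85
eef_pos: [431.9, -19.3, 284.8]
tcp_rot: [2.618, -0.228, 1.799]
ft_force: [4.5, 0.2, -5.2]
opening: 0.2
[[-0.25, 0.53, 2.21, 1.56, 0.41, -1.89]]
t11.85 pos [431.9 -19.3 284.8] rot [ 2.618 -0.228  1.799] tip [516.1  38.4 124.5] F [ 4.5  0.2 -5.2] open 0.200 j [-0.28  0.41  2.23  1.33  0.44 -1.66]
  tcp target [455.7 -15.6 239.6] shift [-0.08  -0.007  0.332] turn [ 0.003 -0.     0.001]
```

View pics/e3.png

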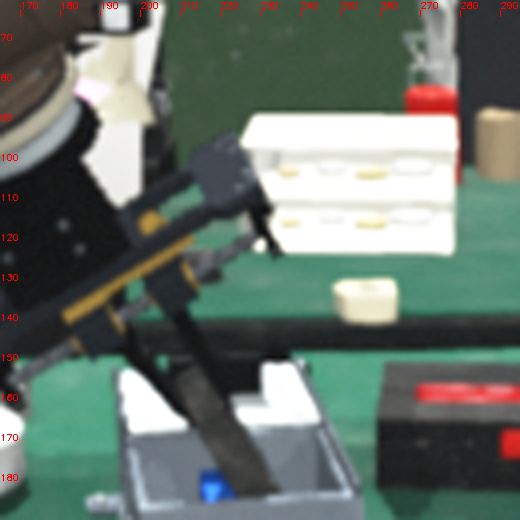

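```bash
python3 -m pendant '[{"x":0.035,"y":0.005,"z":-0.13,"rx":0.0,"ry":0.0,"rz":0.0,"jaw":0.0},{"x":0.078,"y":0.005,"z":-0.29,"rx":0.0,"ry":0.0,"rz":0.0,"jaw":0.0},{"x":0.125,"y":0.005,"z":-0.465,"rx":0.0,"ry":0.0,"rz":0.0,"jaw":0.0},{"x":0.125,"y":0.005,"z":-0.465,"rx":0.0,"ry":0.0,"rz":0.0,"jaw":0.0}]'
python3 - <<'E'
from g import *
from cell import env
t=rw([-42,0,150])   # tip above slot: nut bottom at tip-80
for x in ik(rw([-42,0,150])+[0,0,190],tool(RY)): print(x.round(2))
need(rw([-42,0,180]),tool(RY))
c=env.read_camera("side");pickle.dump(c,open("pics/side8.pkl","wb"));crop(c,165,60,295,190,4,"pics/e4.png")
E
```

```text
t: 12.4
eef_pos: [397.0, -22.4, 348.6]
tcp_rot: [2.616, -0.227, 1.8]
ft_force: [0.8, -0.3, -5.7]
opening: 0.201
[-0.52  0.43  1.87  0.    0.84 -0.44]
t12.40 pos [397.  -22.4 348.6] rot [ 2.616 -0.227  1.8  ] tip [481.5  35.2 188.5] F [ 0.8 -0.3 -5.7] open 0.201 j [-0.31  0.24  2.24  1.02  0.52 -1.35]
  tcp target [ 486.6 -200.5  370. ] shift [-1.226  0.486 -0.215] turn [ 0.617 -0.382  0.305]
```

View pics/e4.png

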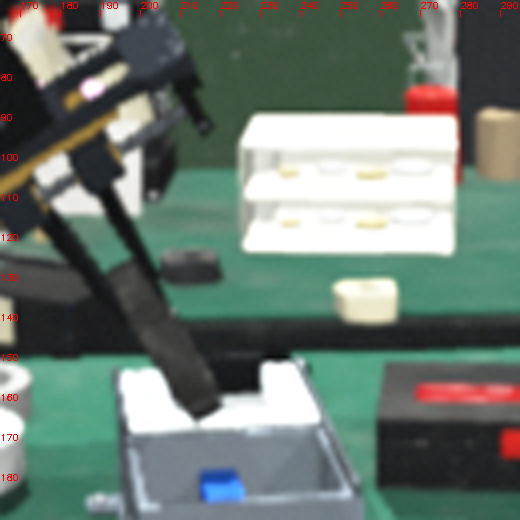

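```bash
python3 -m pendant '[{"x":0.0,"y":0.15,"z":-0.3,"rx":0.0,"ry":0.0,"rz":0.0,"jaw":0.0},{"x":-0.4,"y":0.3,"z":-0.4,"rx":0.15,"ry":-0.09,"rz":0.07,"jaw":0.0},{"x":-0.7,"y":0.4,"z":-0.4,"rx":0.31,"ry":-0.19,"rz":0.15,"jaw":0.0},{"x":-1.0,"y":0.44,"z":-0.37,"rx":0.46,"ry":-0.28,"rz":0.22,"jaw":0.0},{"x":-1.0,"y":0.44,"z":-0.37,"rx":0.617,"ry":-0.382,"rz":0.305,"jaw":0.0},{"x":-1.0,"y":0.44,"z":-0.37,"rx":0.617,"ry":-0.382,"rz":0.305,"jaw":0.0}]'
python3 - <<'E'
from g import *
need(rw([-42,0,180]),tool(RY))
E
```

```text
t: 13.2
eef_pos: [464.2, -176.1, 391.1]
tcp_rot: [-3.138, -0.004, 1.494]
ft_force: [0.5, 0.7, -4.9]
opening: 0.195
t13.20 pos [ 464.2 -176.1  391.1] rot [-3.138 -0.004  1.494] tip [ 463.6 -175.2  201.1] F [ 0.5  0.7 -4.9] open 0.195 j [-0.5   0.33  1.88  0.    0.94 -0.42]
  tcp target [ 486.6 -200.5  370. ] shift [-0.151  0.162  0.139] turn [-0.005 -0.006  0.002]
```

```bash
python3 -m pendant '[{"x":-0.15,"y":0.16,"z":0.14,"rx":-0.005,"ry":-0.006,"rz":0.0,"jaw":0.0},{"x":-0.15,"y":0.16,"z":0.28,"rx":-0.005,"ry":-0.006,"rz":0.0,"jaw":0.0},{"x":-0.15,"y":0.16,"z":0.28,"rx":-0.005,"ry":-0.006,"rz":0.0,"jaw":0.0},{"x":-0.15,"y":0.16,"z":0.28,"rx":-0.005,"ry":-0.006,"rz":0.0,"jaw":0.0}]'
python3 - <<'E'
from g import *
from cell import env
need(rw([-42,0,90]),tool(RY))
c=env.read_camera("side");pickle.dump(c,open("pics/side9.pkl","wb"));crop(c,160,150,280,290,4,"pics/f1.png")
c=env.read_camera("top");pickle.dump(c,open("pics/top9.pkl","wb"));crop(c,240,160,350,260,5,"pics/f2.png")
E
```

```text
t: 13.7
eef_pos: [485.6, -200.0, 351.4]
tcp_rot: [3.138, 0.003, 1.493]
ft_force: [-0.2, 0.1, -5.1]
opening: 0.198
t13.70 pos [ 485.6 -200.   351.4] rot [3.138e+00 3.000e-03 1.493e+00] tip [ 486.2 -200.6  161.4] F [-0.2  0.1 -5.1] open 0.198 j [-0.52  0.42  1.86 -0.    0.86 -0.44]
  tcp target [ 486.6 -200.5  280. ] shift [-0.001  0.006  0.476] turn [0.005 0.003 0.001]
```

View pics/f1.png

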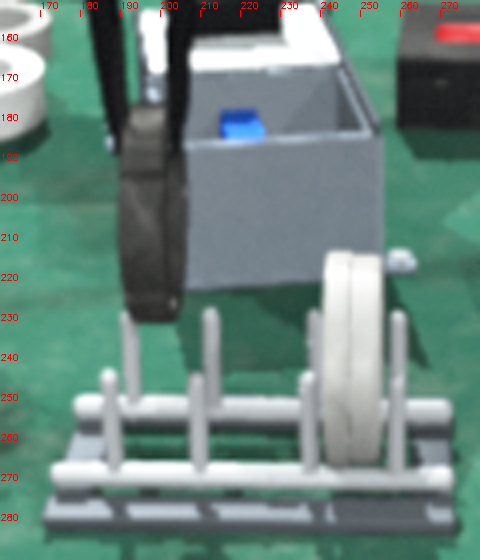

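View pics/f2.png

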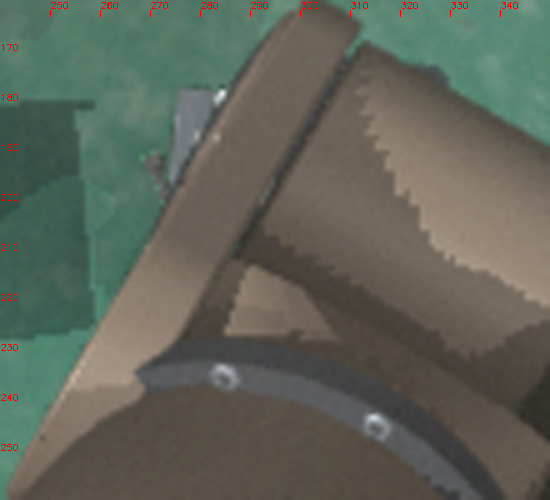

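```bash
python3 - <<'E'
from h import *
s=load("side9")
for z in (170,131,85,66,59): print(z,proj(s,[486.2,-200.6,z]),proj(s,rw([-42,0,z])))
for x in(-61,-23):
  for y in(-30,30): print('pin',x,y,proj(s,rw([x,y,66])))
E
```

```text
170 [[195.69770118 180.56456105]] [[195.95279879 180.53903175]]
131 [[196.74551824 201.47654479]] [[196.99588954 201.448647  ]]
85 [[197.93399394 225.19574657]] [[198.17901072 225.16528761]]
66 [[198.41060786 234.70784851]] [[198.65347919 234.67639984]]
59 [[198.58416589 238.17166183]] [[198.82625622 238.13985807]]
pin -61 -30 [[185.60023822 242.59564818]]
pin -61 30 [[190.42244158 227.09957224]]
pin -23 -30 [[207.44342254 242.76771086]]
pin -23 30 [[210.89449127 227.24992125]]
```

```bash
python3 -m pendant '[{"x":0.0,"y":0.004,"z":0.12,"rx":0.005,"ry":0.003,"rz":0.0,"jaw":0.0},{"x":0.0,"y":0.004,"z":0.24,"rx":0.005,"ry":0.003,"rz":0.0,"jaw":0.0},{"x":0.0,"y":0.004,"z":0.34,"rx":0.005,"ry":0.003,"rz":0.0,"jaw":0.0},{"x":0.0,"y":0.004,"z":0.42,"rx":0.005,"ry":0.003,"rz":0.0,"jaw":0.0},{"x":0.0,"y":0.004,"z":0.45,"rx":0.005,"ry":0.003,"rz":0.0,"jaw":0.0},{"x":0.0,"y":0.004,"z":0.45,"rx":0.005,"ry":0.003,"rz":0.0,"jaw":0.0}]'
python3 - <<'E'
from g import *
from cell import env
need(rw([-42,0,90]),tool(RY))
c=env.read_camera("side");pickle.dump(c,open("pics/side9.pkl","wb"));crop(c,160,150,280,290,4,"pics/f3.png")
E
```

```text
t: 14.55
eef_pos: [486.3, -200.9, 283.5]
tcp_rot: [-3.14, 0.002, 1.492]
ft_force: [-0.9, 0.0, -4.9]
opening: 0.195
t14.55 pos [ 486.3 -200.9  283.5] rot [-3.140e+00  2.000e-03  1.492e+00] tip [ 486.  -201.2   93.5] F [-0.9  0.  -4.9] open 0.195 j [-0.52  0.52  1.92 -0.    0.7  -0.43]
  tcp target [ 486.6 -200.5  280. ] shift [0.003 0.002 0.024] turn [-0.002  0.003 -0.001]
```

View pics/f3.png

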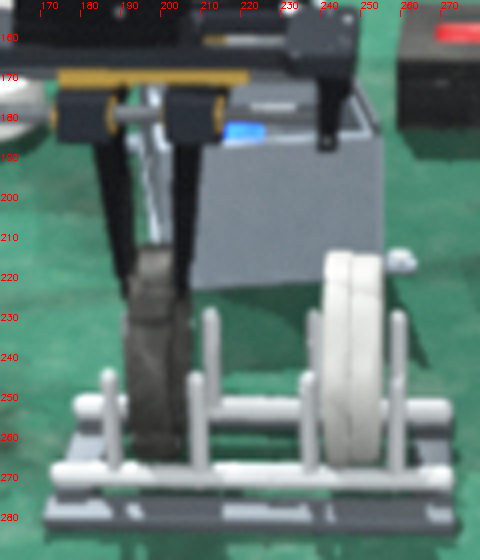

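```bash
python3 -m pendant '[{"x":0.0,"y":0.0,"z":0.01,"rx":0.0,"ry":0.0,"rz":0.0,"jaw":0.0},{"x":0.0,"y":0.0,"z":0.014,"rx":0.0,"ry":0.0,"rz":0.0,"jaw":0.0},{"x":0.0,"y":0.0,"z":0.014,"rx":0.0,"ry":0.0,"rz":0.0,"jaw":0.0}]';python3 -m pendant '[{"x":0.0,"y":0.0,"z":0.008,"rx":0.0,"ry":0.0,"rz":0.0,"jaw":0.0},{"x":0.0,"y":0.0,"z":0.008,"rx":0.0,"ry":0.0,"rz":0.0,"jaw":0.0}]'
```

```text
t: 14.98
eef_pos: [486.3, -201.1, 282.8]
tcp_rot: [3.141, 0.003, 1.492]
ft_force: [-3.5, -3.1, 10.6]
opening: 0.201
t: 15.22
eef_pos: [486.5, -201.4, 282.2]
tcp_rot: [3.14, 0.004, 1.492]
ft_force: [-3.2, -4.9, 16.4]
opening: 0.198
```

```bash
python3 -m pendant '[{"x":0.0,"y":0.0,"z":-0.01,"rx":0.0,"ry":0.0,"rz":0.0,"jaw":0.18},{"x":0.0,"y":0.0,"z":-0.01,"rx":0.0,"ry":0.0,"rz":0.0,"jaw":0.28},{"x":0.0,"y":0.0,"z":-0.01,"rx":0.0,"ry":0.0,"rz":0.0,"jaw":0.4},{"x":0.0,"y":0.0,"z":-0.01,"rx":0.0,"ry":0.0,"rz":0.0,"jaw":0.4},{"x":0.0,"y":0.0,"z":-0.1,"rx":0.0,"ry":0.0,"rz":0.0,"jaw":0.4},{"x":0.0,"y":0.0,"z":-0.4,"rx":0.0,"ry":0.0,"rz":0.0,"jaw":0.4},{"x":0.0,"y":0.0,"z":-0.6,"rx":0.0,"ry":0.0,"rz":0.0,"jaw":0.4},{"x":0.0,"y":0.0,"z":-0.6,"rx":0.0,"ry":0.0,"rz":0.0,"jaw":0.0}]'
python3 - <<'E'
from g import *
from cell import env
need(bw([0,95,200]),tool(BY))
c=env.read_camera("side");pickle.dump(c,open("pics/side10.pkl","wb"));crop(c,160,150,280,290,4,"pics/f4.png")
E
```

```text
t: 16.23
eef_pos: [486.4, -200.5, 372.9]
tcp_rot: [3.139, 0.004, 1.492]
ft_force: [0.5, -0.5, -0.6]
opening: 0.339
t16.23 pos [ 486.4 -200.5  372.9] rot [3.139 0.004 1.492] tip [ 486.8 -201.3  182.9] F [ 0.5 -0.5 -0.6] open 0.339 j [-0.52  0.39  1.84 -0.    0.91 -0.44]
  tcp target [516.7 201.5 390. ] shift [ 2.688 -0.009 -0.124] turn [ 0.003  0.005 -0.225]
```

View pics/f4.png

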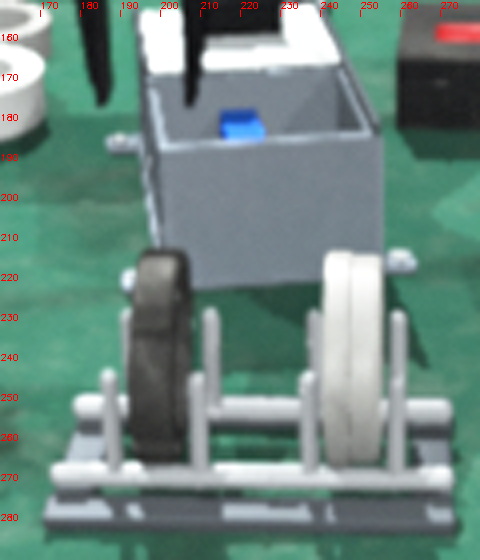

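```bash
python3 -m pendant '[{"x":1.0,"y":0.0,"z":-0.1,"rx":0.0,"ry":0.0,"rz":-0.1,"jaw":0.0},{"x":1.0,"y":0.0,"z":-0.1,"rx":0.0,"ry":0.0,"rz":-0.22,"jaw":0.0},{"x":1.0,"y":0.0,"z":-0.1,"rx":0.0,"ry":0.0,"rz":-0.22,"jaw":0.0}]';python3 - <<'E'
from g import *
need(bw([0,90,150]),tool(BY))
E
```

```text
t: 16.65
eef_pos: [497.9, -48.5, 384.4]
tcp_rot: [-3.138, 0.001, 1.668]
ft_force: [1.0, -0.1, 1.0]
opening: 0.018
t16.65 pos [497.9 -48.5 384.4] rot [-3.138e+00  1.000e-03  1.668e+00] tip [497.2 -48.7 194.4] F [ 1.  -0.1  1. ] open 0.018 j [-0.23  0.34  1.88 -0.    0.92 -0.32]
  tcp target [517.2 196.6 340. ] shift [1.614 0.288 0.294] turn [-0.005  0.001 -0.001]
```

```bash
python3 -m pendant '[{"x":1.0,"y":0.2,"z":0.1,"rx":0.0,"ry":0.0,"rz":0.0,"jaw":0.0},{"x":1.0,"y":0.2,"z":0.1,"rx":0.0,"ry":0.0,"rz":0.0,"jaw":0.0},{"x":1.0,"y":0.2,"z":0.1,"rx":0.0,"ry":0.0,"rz":0.0,"jaw":0.0}]';python3 - <<'E'
from g import *
need(bw([0,90,150]),tool(BY))
E
```

```text
t: 17.02
eef_pos: [513.7, 103.7, 368.4]
tcp_rot: [-3.137, 0.001, 1.667]
ft_force: [0.8, -0.4, -0.1]
opening: 0.005
t17.02 pos [513.7 103.7 368.4] rot [-3.137e+00  1.000e-03  1.667e+00] tip [512.9 103.4 178.4] F [ 0.8 -0.4 -0.1] open 0.005 j [ 0.07  0.39  1.85 -0.    0.91 -0.02]
  tcp target [517.2 196.6 340. ] shift [0.614 0.084 0.188] turn [-0.006  0.002 -0.002]
```

```bash
python3 -m pendant '[{"x":0.4,"y":0.05,"z":0.0,"rx":0.0,"ry":0.0,"rz":0.0,"jaw":0.0},{"x":0.61,"y":0.08,"z":0.1,"rx":0.0,"ry":0.0,"rz":0.0,"jaw":0.0},{"x":0.61,"y":0.08,"z":0.18,"rx":0.0,"ry":0.0,"rz":0.0,"jaw":0.0},{"x":0.61,"y":0.08,"z":0.35,"rx":0.0,"ry":0.0,"rz":0.0,"jaw":0.0},{"x":0.61,"y":0.08,"z":0.53,"rx":0.0,"ry":0.0,"rz":0.0,"jaw":0.0},{"x":0.61,"y":0.08,"z":0.53,"rx":0.0,"ry":0.0,"rz":0.0,"jaw":0.0}]';python3 - <<'E'
from g import *
from cell import env
need(bw([0,-42,98]),tool(BY))
c=env.read_camera("side");crop(c,165,80,295,210,4,"pics/h1.png")
E
```

```text
t: 17.77
eef_pos: [516.9, 192.2, 288.0]
tcp_rot: [-3.135, 0.002, 1.664]
ft_force: [0.0, -0.3, 0.3]
opening: 0.004
t17.77 pos [516.9 192.2 288. ] rot [-3.135e+00  2.000e-03  1.664e+00] tip [515.7 191.6  98. ] F [ 0.  -0.3  0.3] open 0.004 j [ 0.24  0.54  1.86 -0.    0.75  0.14]
  tcp target [530.1  65.2 288. ] shift [-0.851  0.009  0.002] turn [-0.009  0.003 -0.006]
```

View pics/h1.png

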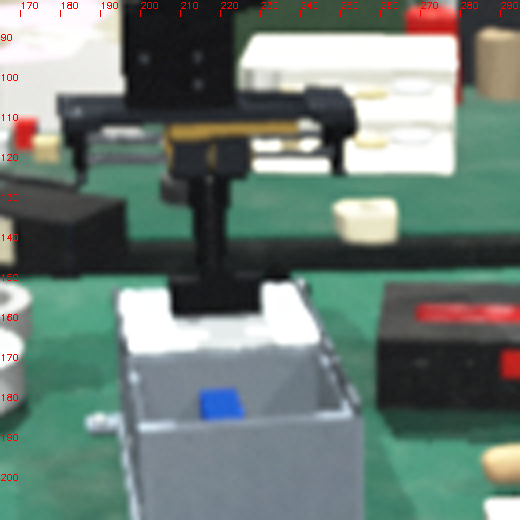

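```bash
python3 -m pendant '[{"x":-0.08,"y":0.0,"z":0.0,"rx":0.0,"ry":0.0,"rz":0.0,"jaw":0.0},{"x":-0.15,"y":0.0,"z":0.0,"rx":0.0,"ry":0.0,"rz":0.0,"jaw":0.0},{"x":-0.25,"y":0.0,"z":0.0,"rx":0.0,"ry":0.0,"rz":0.0,"jaw":0.0},{"x":-0.37,"y":0.0,"z":0.0,"rx":0.0,"ry":0.0,"rz":0.0,"jaw":0.0},{"x":-0.49,"y":0.0,"z":0.0,"rx":0.0,"ry":0.0,"rz":0.0,"jaw":0.0},{"x":-0.61,"y":0.005,"z":0.0,"rx":0.0,"ry":0.0,"rz":0.0,"jaw":0.0},{"x":-0.69,"y":0.005,"z":0.0,"rx":0.0,"ry":0.0,"rz":0.0,"jaw":0.0},{"x":-0.75,"y":0.005,"z":0.0,"rx":0.0,"ry":0.0,"rz":0.0,"jaw":0.0},{"x":-0.79,"y":0.005,"z":0.0,"rx":0.0,"ry":0.0,"rz":0.0,"jaw":0.0},{"x":-0.81,"y":0.005,"z":0.0,"rx":0.0,"ry":0.0,"rz":0.0,"jaw":0.0}]'; python3 -m pendant '[{"x":-0.013,"y":0.0,"z":0.0,"rx":0.0,"ry":0.0,"rz":0.0,"jaw":0.0},{"x":-0.02,"y":0.0,"z":0.0,"rx":0.0,"ry":0.0,"rz":0.0,"jaw":0.0}]'
```

```text
t: 19.08
eef_pos: [529.4, 72.1, 290.1]
tcp_rot: [-3.14, 0.001, 1.665]
ft_force: [0.9, 1.5, 0.6]
opening: 0.003
t: 19.32
eef_pos: [529.6, 69.4, 290.2]
tcp_rot: [-3.139, 0.001, 1.665]
ft_force: [1.2, 2.2, 0.1]
opening: 0.004
```

```bash
python3 -m pendant '[{"x":-0.013,"y":0.0,"z":0.0,"rx":0.0,"ry":0.0,"rz":0.0,"jaw":0.0},{"x":-0.02,"y":0.0,"z":0.0,"rx":0.0,"ry":0.0,"rz":0.0,"jaw":0.0}]'
```

```text
t: 19.58
eef_pos: [529.8, 67.4, 290.2]
tcp_rot: [-3.14, -0.001, 1.664]
ft_force: [0.2, 20.6, -0.2]
opening: 0.004
```

```bash
python3 -m pendant '[{"x":-0.01,"y":0.0,"z":0.0,"rx":0.0,"ry":0.0,"rz":0.0,"jaw":0.0},{"x":-0.01,"y":0.0,"z":0.0,"rx":0.0,"ry":0.0,"rz":0.0,"jaw":0.0}]'; python3 -m pendant '[{"x":0.1,"y":0.0,"z":0.0,"rx":0.0,"ry":0.0,"rz":0.0,"jaw":0.0},{"x":0.15,"y":0.0,"z":-0.2,"rx":0.0,"ry":0.0,"rz":0.0,"jaw":0.0},{"x":0.15,"y":0.0,"z":-0.6,"rx":0.0,"ry":0.0,"rz":0.0,"jaw":0.0},{"x":0.3,"y":0.0,"z":-0.8,"rx":0.0,"ry":0.0,"rz":0.0,"jaw":0.0},{"x":0.6,"y":-0.1,"z":-0.9,"rx":0.0,"ry":0.0,"rz":0.0,"jaw":0.0},{"x":1.0,"y":-0.2,"z":-0.9,"rx":0.0,"ry":0.0,"rz":0.0,"jaw":0.0},{"x":1.0,"y":-0.2,"z":-0.9,"rx":0.0,"ry":0.0,"rz":0.0,"jaw":0.0},{"x":1.0,"y":-0.2,"z":-0.9,"rx":0.0,"ry":0.0,"rz":0.0,"jaw":0.0}]'
python3 -m pendant '[{"x":1.0,"y":-0.3,"z":0.0,"rx":0.0,"ry":0.0,"rz":0.0,"jaw":0.0},{"x":1.0,"y":-0.3,"z":0.0,"rx":0.0,"ry":0.0,"rz":0.0,"jaw":0.0},{"x":1.0,"y":-0.3,"z":0.0,"rx":0.0,"ry":0.0,"rz":0.0,"jaw":0.0},{"x":1.0,"y":-0.3,"z":0.0,"rx":0.0,"ry":0.0,"rz":0.0,"jaw":0.0}]'
python3 - <<'E'
from h import *
from cell import env
for n in("side","top"):
    c=env.read_camera(n);pickle.dump(c,open(f"pics/{n}z.pkl","wb"))
t=load("topz");crop(t,105,120,335,255,3,"pics/z1.png")
crop(load("sidez"),160,130,290,290,4,"pics/z2.png")
t0=load("top0")
for z in(t0,t):
    g=cv2.cvtColor(z['img'],cv2.COLOR_RGB2GRAY).astype(int)
    print(g[200,180:200],g[205,210:220])
E
```

```text
t: 19.82
eef_pos: [529.8, 67.0, 290.2]
tcp_rot: [-3.14, -0.003, 1.664]
ft_force: [0.4, 26.6, 0.8]
opening: 0.006
t: 20.82
eef_pos: [486.3, 211.6, 424.9]
tcp_rot: [-3.139, 0.002, 1.666]
ft_force: [0.4, -1.0, 0.2]
opening: 0.009
t: 21.32
eef_pos: [427.6, 357.2, 424.5]
tcp_rot: [-3.139, 0.002, 1.666]
ft_force: [0.5, -0.2, -0.1]
opening: 0.005
[255 255 255 254 253 166  55  55  53  48  32  71 183 224 225 224 225 225
 225 226] [255 251 250 241 112 103  76  75  75  81]
[225 225 224 211 202 149  37  51  51  48  38  56 151 224 224 224 224 225
 226 224] [255 255 255 255 128 132  74  78  79  93]
```

View pics/z1.png

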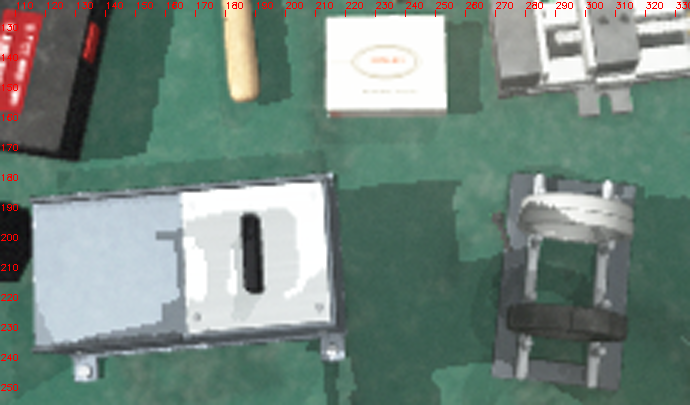

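View pics/z2.png

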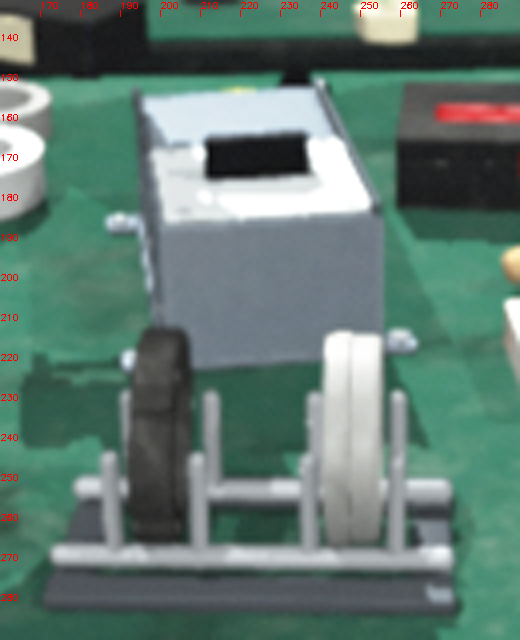

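The bar edges at columns 185–192 match the starting picture to within a pixel, so the cover is shut. The nut stands on edge in the free slot (top view about (295,227)), the carton has not moved, and the robot touches nothing.

```bash
python3 -c "
from cell import env
print(env.job_done(), env.state()['t'])"
```

```text
the job is handed in; nothing more can be done
the job is handed in; nothing more can be done
```

The job is done and handed in at about 21.4 s of the 54 s allowed; no verdict was reported.

**What I did:**
- I pushed the cover open to its stop, where the force rose to 26 N, and tipped the nut with shut fingers.
- I pinched the nut by its raised edge with the grasp turned 15° about the nut's axis, because the straight pose was close to a wrist singularity.
- I stood the nut on edge in the free slot and pushed the cover shut to its stop, where the force reached 27 N.

**Last checks:**
- **Cover:** the bar sits on the same pixels as in the first picture, to within a pixel.
- **Nut:** it stands upright between the pins of the free slot.
- **Carton:** it lies where it started.
- **Arm:** it is clear of everything, with about zero force at the wrist.

**What disagreed:**
- The side camera read about 4 mm further in x than the arm and the top camera, so I allowed for that.
- The cover's travel worked out from the finger positions was about 112 mm instead of 114 mm. I put that down to the true finger width and to deflection, since both ends were pushed firmly against their stops.

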